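Set out the check kit on the sample tray

ROBOT

A 7-joint arm with a two-finger parallel gripper is mounted at the origin on a cart in front of the work surface, level with it; the furniture and walls round the work are solid. World frame = base frame: x ahead of the robot, y to its left, z up, the work surface at z = 0. Lengths are in m, angles in rad, forces in N, time in s.
With the tool pointing down it reaches from about 0.4 to 0.85 m from the base axis. Payload 4.4 kg.
Tool frame: the origin (TCP) lies midway between the tips of the shut fingers; the grasp point (between the pads) lies 19 mm behind it (ctrl.hold_point_z is the distance from the TCP to the grasp point, in m); z points along the fingers, y is the direction in which the jaws open and shut (so a half turn about z gives the same grasp; the last joint's range is limited). The gripper opens to 94 mm and grips with 3 to 60 N. Pads are 16 mm wide; open, the fingers measure 119 mm over their backs; the gripper's body (75 mm by 177 mm) begins 78 mm behind the grasp point.
Start: joints at [-1.306, 0.628, 0.038, 1.517, -0.027, 0.996, -0.02], TCP at [0.211, 0.615, 0.205] pointing down, gripper open.
Joint ranges: [-3.06, 3.06], [-0.37, 2.12], [-1.25, 1.32], [0.18, 2.47], [-1.1, 4.24], [0.23, 1.98], [-2.94, 2.94]. Speed limits (rad/s): [2.57, 2.57, 3.14, 3.14, 3.14, 3.14, 3.14].

INTERFACE

Orientations are given as a 3x3 rotation matrix whose columns are the frame's x, y, z axes.
In Python, from station import ctrl, get_image, get_calibration, ticket gives the robot as it stands.
- The arm moves only by the tool move_arm, never from a script. Its argument "rows" is one flat list of numbers, 7 for each row, row after row: the closure, from 0 (fully open) to 1 (shut), then the shift along the tool's x, y, z in cm, then the turn, a rotation vector about the tool's x, y, z in rad. A call has 1 to 5 rows; each row is the pose to reach, as a shift and turn from the pose commanded when the call began, along the tool's axes at that moment; what a row does not reach only later rows make up. A row lasts 1/10 s, in which the tool goes at most 50 mm and 8.59 degrees, less where a joint would pass 70% of its speed; a pose out of reach is approached as far as the arm can. A call with a gripper value outside its range is refused whole. The fingers move at their own pace and stop on an object; "squeeze" is the grip in N (left out, the last holds). Time passes only in rows, so rows that repeat a pose let the fingers close. It gives the time, the measured TCP pose, the force and the opening at its end, in the units of the state.
- ctrl.get_obs(): the state, without advancing time (a new reading comes with each control period).
- get_image(name): name is "side" or "top" or "wrist"; returns (picture, depth): 384x512x3 uint8, red, green, blue; 384x512 float32, m along the optical axis (not along the pixel's ray), 0 where there is no reading.
- get_calibration(name): a dict with "camera_matrix" (3x3 intrinsics, pixels), "eye" and "orientation" of the camera in the world; the wrist camera has in their place "mount" (4x4, takes a point from camera to tool coordinates, whose origin is the TCP and whose axes are the flange's). Camera axes: x right, y down, z forward; pixel columns grow to the right and rows downward; lengths in m; the calibration is good to about 2 mm. A picture is of the moment at which its call begins: read the wrist's pose just before it. get_calibration takes no time and is no camera call.
- ticket.finish_job(): hands the job in, once; it reports no verdict.
The state is a dict: "time_s": time; "qpos": joint angles; "dq": joint speeds; "tau": joint torques, N m; "eef_pos": TCP position; "eef_rot": TCP orientation; "force": force on the tool from outside, world axes, zero at the start; "ft_torque": the same for the moment, N m; "finger_gap": finger opening in m.
Only numpy, scipy, OpenCV 4.12 (cv2) and the standard library are available. Lean on these libraries where they do the work, as an engineer would, in place of code of your own. Each camera call takes 0.05 s, during which the arm holds its last target.

TASK

Set out the check kit in one straight row along the long middle line of the sample tray. The wide thin disc lies in the centre of the tray with the specimen block centred on top of it; the large jar stands towards the tray's end by the vial rack and the small jar towards the end by the fuse carton, each 10 cm from the disc, centre to centre; and the sample cup stands midway between the disc and the large jar. Leave the smaller, thicker disc and the loupe where they lie.

Things in the scene. Friction and masses are not known exactly. Their poses are not given: they have to be found in the camera images.
- tray: shallow plain plastic sample tray with a thin rim, 127 x 299 mm over all, rim 16 mm high; it cannot be moved. Its flat floor is 3 mm above the bench; inside it is 114 mm wide and 286 mm long. Origin: centre of the underside, on the bench. Its y axis runs along its length, x across it, z up. It stands to the robot's right, its length roughly left to right
- vial_rack: empty pale grey four-hole vial rack, 40 x 124 x 28 mm, fixed on the bench just beyond one end of the tray (which end varies), its length across the tray. Origin: centre of the underside, 178 mm from the tray's centre on the tray's long middle line
- fuse_carton: small yellow-brown cardboard carton, 30 x 55 x 22 mm, fixed on the bench just beyond the tray's other end. Origin: centre of the underside, 178 mm from the tray's centre on the tray's long middle line
- wide_disc: the wider, thinner, pale metal reference disc, 40 mm diameter, 10 mm thick, lying flat; grasp across the rim. Origin: centre of the underside, z up
- block: small pale grey milled specimen block, 30 mm (its x) x 22 mm (its y) x 16 mm high; grasp across either pair of side faces. Origin: centre of the underside, z up
- large_jar: the larger of two white plastic jars with screwed-on ribbed lids, 50 mm diameter, 56 mm high, standing upright; the lid is 50 mm across and 16 mm high, the body 48 mm across. Grasp across the lid and body. Origin: centre of the underside, z up
- small_jar: the smaller of two white plastic jars with screwed-on ribbed lids, 41 mm diameter, 48 mm high, standing upright; the lid is 41 mm across and 13 mm high, the body 40 mm across. Grasp across the lid and body. Origin: centre of the underside, z up
- cup: low round open-looking white plastic sample cup with a blue foot band, 34 mm over this wider band, about 30 mm across the upper part, 19 mm high, standing upright; grasp across the outside. Origin: centre of the underside, z up
- small_disc: bystander: the smaller, thicker reference disc, 35 mm diameter, 12 mm thick, lying flat; not to be moved. Origin: centre of the underside. All loose things start to the left of and beyond a fixed dark drawer box (about 160 mm wide, 150 mm high, drawn a little open, centred 0.41 m ahead and 0.08 m to the left of the robot base), so carry them over it or round it with clearance
- loupe: bystander: folding loupe in its case, 33 x 60 x 18 mm (long along its y), lying flat; not to be moved. Origin: centre of the underside
Not all that is in view belongs to the job. Several things have the shape of the wide_disc; the one meant has the colours described above.

How it is judged:
At the end, for the whole second after the job is handed in: All flat or upright, released, at rest, on the tray (block on disc). Disc within 12 mm of tray centre, block within 10 mm of disc centre. Jars and cup within 15 mm of the long middle line; jars 85-115 mm from disc, each at its own end; cup 35-65 mm from disc and from large jar (horizontal distance between wide_disc and tray below 0.012 m and z of wide_disc in the frame of tray between 0 and 0.006 m and angle between each of wide_disc, block, large_jar, small_jar, cup's own z axis and vertical below 0.1 rad and horizontal distance between block and wide_disc below 0.01 m and z of block in the frame of wide_disc between 0.007 and 0.013 m and horizontal distance between large_jar and wide_disc between 0.085 and 0.115 m and horizontal distance between large_jar and vial_rack below 0.115 m and horizontal distance between small_jar and wide_disc between 0.085 and 0.115 m and horizontal distance between small_jar and fuse_carton below 0.115 m and horizontal distance between cup and wide_disc between 0.035 and 0.065 m and horizontal distance between cup and large_jar between 0.035 and 0.065 m and x of large_jar in the frame of tray between -0.015 and 0.015 m and z of large_jar in the frame of tray between 0 and 0.007 m and x of small_jar in the frame of tray between -0.015 and 0.015 m and z of small_jar in the frame of tray between 0 and 0.007 m and x of cup in the frame of tray between -0.015 and 0.015 m and z of cup in the frame of tray between 0 and 0.007 m and linear speed of each of wide_disc, block, large_jar, small_jar, cup below 0.02 m/s and contact force between the fingers and wide_disc below 0.05 N and contact force between the fingers and block below 0.05 N and contact force between the fingers and large_jar below 0.05 N and contact force between the fingers and small_jar below 0.05 N and contact force between the fingers and cup below 0.05 N); the robot touches nothing.
It fails at once if the smaller disc was moved more than 20 mm (distance of small_disc from where it was at the start of the episode above 0.02 m).
It fails at once if the loupe was moved more than 20 mm (distance of loupe from where it was at the start of the episode above 0.02 m).
It also fails if it takes over 134 s, if anything falls off the work surface, if the arm or the gripper's body presses on something with over 40 N, if the wrist force passes 120 N, or if a joint passes its speed limit or range.

## Working session

There is one attempt and no reset: what is moved stays moved. The work goes in short steps, Python scripts to look and compute and a tool call to move; the robot and the scene stay as the last step left them, time stands still between calls to the robot, and variables do not carry over. Pictures are saved under pics/ and viewed, and the job is handed in when it is done.

Besides the shell and the picture viewer there is one more tool, called after "Request:" as name(argument=value, ...) on one line, values as JSON. move_arm: Moves the arm, as the interface text tells. Its arguments: {"type":"object","properties":{"rows":{"type":"array"},"squeeze":{"type":"number"}},"required":["rows"]}

```bash
ls; mkdir -p pics
python3 - <<'E'
from station import ctrl,get_image,get_calibration
import cv2,numpy as np
print(ctrl.get_obs()); print(ctrl.hold_point_z)
for n in ["side","top","wrist"]:
    im,d=get_image(n); cv2.imwrite(f"pics/{n}0.png",im[:,:,::-1]); np.savez(f"pics/{n}0.npz",im=im,d=d)
    print(n,get_calibration(n))
E
```

```text
pics
{'time_s': 0.0, 'qpos': array([-1.3057997 ,  0.62932046,  0.03845102,  1.51833865, -0.02698709,
        0.99631526, -0.02001331]), 'dq': array([ 0.00161078,  0.00105592,  0.00106159, -0.00134081, -0.00140815,
        0.00138169, -0.00044483]), 'tau': array([ 3.86793072e-04, -5.49733436e+01,  1.14329360e+00, -1.86624187e+01,
       -5.23007638e-02,  2.40374281e-02,  1.64945773e-04]), 'eef_pos': array([0.21088477, 0.61414155, 0.20458033]), 'eef_rot': array([[-9.45779709e-01,  3.24808282e-01, -5.68291182e-04],
       [ 3.24808777e-01,  9.45778044e-01, -1.77469077e-03],
       [-3.89569362e-05, -1.86305248e-03, -9.99998264e-01]]), 'force': array([-0.55519093, -0.17931228, -0.06271514]), 'ft_torque': array([ 0.02944506, -0.01341888,  0.00145858]), 'finger_gap': 0.0938949494234443}
0.0188
side {'camera_matrix': array([[373.82777541,   0.        , 258.54666295],
       [  0.        , 373.82777541, 190.69216989],
       [  0.        ,   0.        ,   1.        ]]), 'eye': array([-0.06064657,  0.60939217,  0.84108878]), 'orientation': array([[-0.72213977, -0.48954274,  0.48873516],
     
[... 315 characters left out ...]
884976]), 'orientation': array([[ 0.02637462, -0.99534759,  0.09266909],
       [-0.99961743, -0.02548774,  0.01074114],
       [-0.00832925, -0.09291693, -0.99563902]])}
wrist {'camera_matrix': array([[302.58481478,   0.        , 250.72354048],
       [  0.        , 302.58481478, 192.79139322],
       [  0.        ,   0.        ,   1.        ]]), 'mount': array([[-1.64512511e-04, -9.59098092e-01, -2.83073883e-01,
         8.23071572e-02],
       [ 9.99999800e-01, -3.30723724e-04,  5.39378670e-04,
        -7.98228259e-04],
       [-6.10936302e-04, -2.83073738e-01,  9.59097954e-01,
        -1.78028102e-01],
       [ 0.00000000e+00,  0.00000000e+00,  0.00000000e+00,
         1.00000000e+00]])}
```

View pics/side0.png

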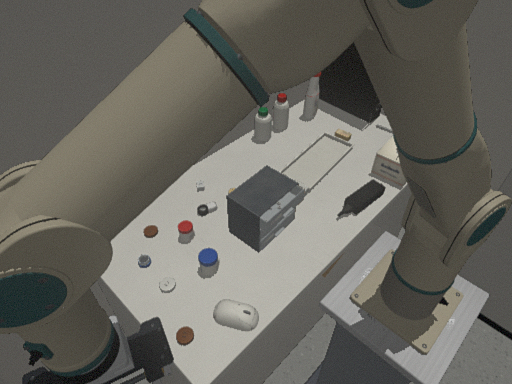

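View pics/top0.png

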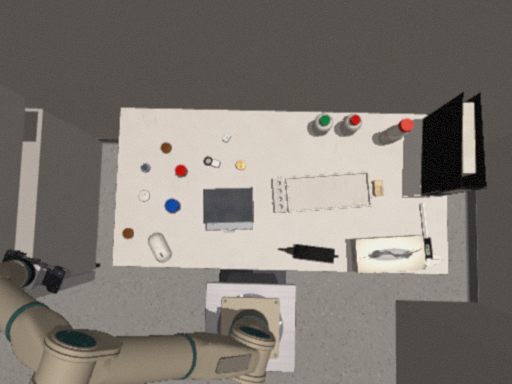

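View pics/wrist0.png

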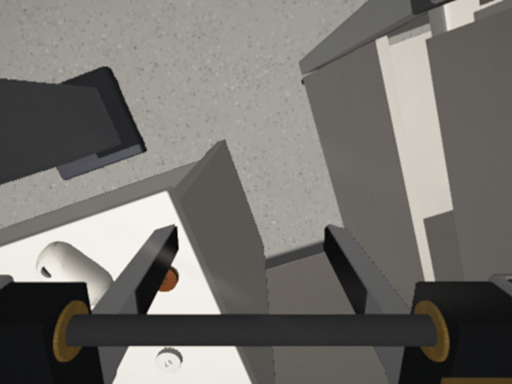

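```bash
cat > h.py <<'E'
from station import ctrl,get_image,get_calibration
import cv2,numpy as np
def cam(n,obs=None):
    c=get_calibration(n);K=c["camera_matrix"]
    if n!="wrist": return K,c["orientation"],c["eye"]
    o=obs or ctrl.get_obs(); M=c["mount"];R=o["eef_rot"]
    return K,R@M[:3,:3],o["eef_pos"]+R@M[:3,3]
def ray(C,u,v,z):
    K,R,e=C; d=R@np.linalg.solve(K,[u,v,1.]); return e+d*(z-e[2])/d[2]
def proj(C,p):
    K,R,e=C; q=K@(R.T@(np.asarray(p)-e)); return q[:2]/q[2]
E
python3 - <<'E'
from h import *
im=np.load("pics/top0.npz")["im"];im=im[:,:,::-1]
cv2.imwrite("pics/topA.png",cv2.resize(im[120:270,110:260],None,fx=4,fy=4,interpolation=cv2.INTER_CUBIC))
cv2.imwrite("pics/topB.png",cv2.resize(im[160:225,265:395],None,fx=6,fy=6,interpolation=cv2.INTER_CUBIC))
im=np.load("pics/side0.npz")["im"];im=im[:,:,::-1]
cv2.imwrite("pics/sideA.png",cv2.resize(im[170:350,120:270],None,fx=3.3,fy=3.3,interpolation=cv2.INTER_CUBIC))
C=cam("top")
for n,u,v,z in [("jarR",181,171,.05),("jarB",172,206,.05),("white disc",144,196,.01),("cupblue?",145,168,.02),("block?",226,138,.016),("yell",240,165,.01),("loupe",211,161,.01),("brown1",166,148,.01),("brown2",128,233,.01),("rack",280,194,.028),("carton",378,188,.02)]:
    print(n,ray(C,u,v,z).round(3))
E
```

```text
jarR [0.538 0.255 0.05 ]
jarB [0.414 0.281 0.05 ]
white disc [0.449 0.391 0.01 ]
cupblue? [0.549 0.39  0.02 ]
block? [0.667 0.102 0.016]
yell [0.57  0.049 0.01 ]
loupe [0.582 0.154 0.01 ]
brown1 [0.626 0.32  0.01 ]
brown2 [0.315 0.442 0.01 ]
rack [ 0.467 -0.097  0.028]
carton [ 0.498 -0.447  0.02 ]
```

View pics/topA.png

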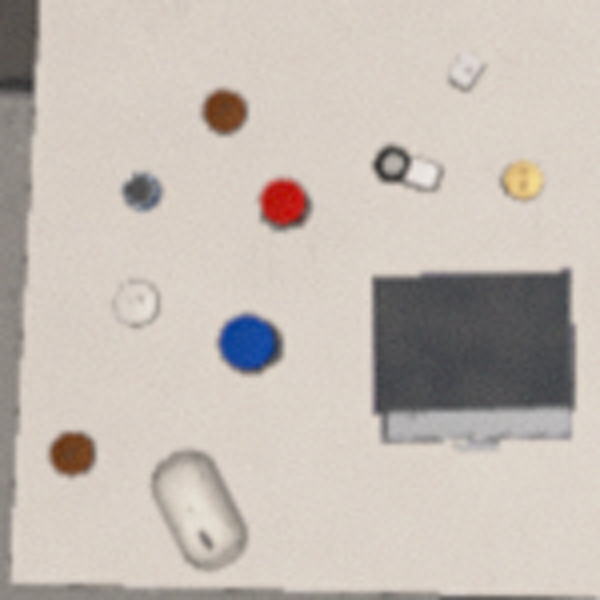

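View pics/topB.png

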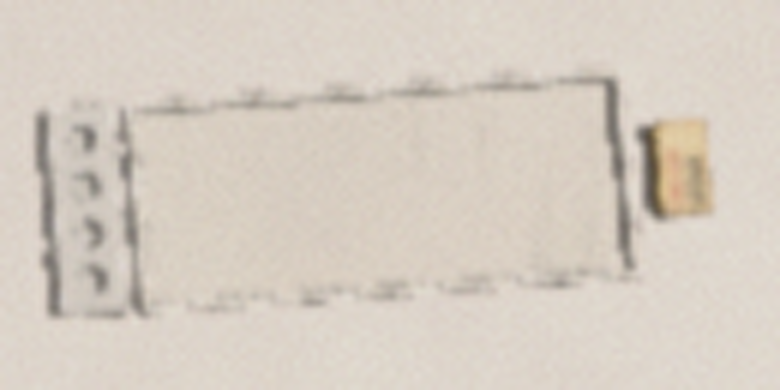

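View pics/sideA.png

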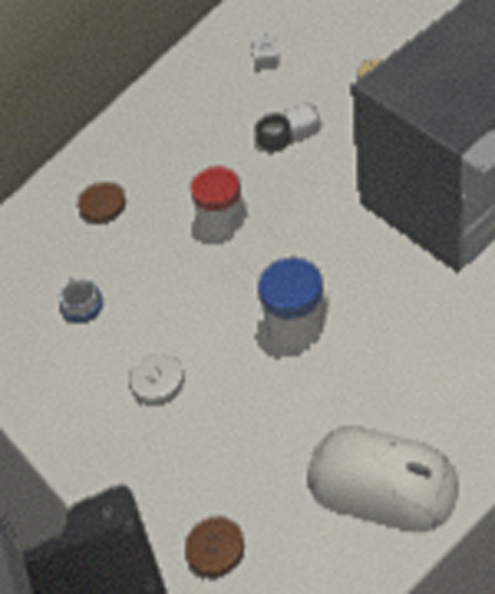

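Request:
move_arm(rows=[0,-3.4,-2.6,-1.5,0,0,0.12,0,-6.9,-5.3,-2.9,0,0,0.24,0,-10.3,-8.0,-4.4,0,0,0.36,0,-13.8,-10.6,-5.8,0,0,0.48,0,-17.2,-13.3,-7.3,0,0,0.6])

```text
time_s: 0.65
eef_pos: [0.3313, 0.4313, 0.2788]
eef_rot: [[-0.593, 0.805, -0.0], [0.805, 0.593, -0.0], [-0.0, -0.0, -1.0]]
force: [0.8, 0.1, -0.2]
finger_gap: 0.0941
```

Request:
move_arm(rows=[0,-4.3,-0.2,-1.4,0,0,0.11,0,-8.6,-0.5,-2.8,0,0,0.22,0,-13.0,-0.7,-4.2,0,0,0.33,0,-17.3,-0.9,-5.7,0,0,0.44,0,-21.6,-1.1,-7.1,0,0,0.55])

```text
time_s: 1.15
eef_pos: [0.4513, 0.2517, 0.3502]
eef_rot: [[-0.085, 0.996, 0.0], [0.996, 0.085, 0.0], [0.0, 0.0, -1.0]]
force: [0.3, 1.1, -0.1]
finger_gap: 0.0938
```

Request:
move_arm(rows=[0,0,0,0,0,0,0])

```text
time_s: 1.25
eef_pos: [0.4552, 0.2471, 0.3516]
eef_rot: [[-0.077, 0.997, 0.006], [0.997, 0.077, -0.001], [-0.002, 0.005, -1.0]]
force: [-0.9, -0.2, 0.8]
finger_gap: 0.0937
```

Run:
```python
from h import *
o=ctrl.get_obs(); im,d=get_image("wrist"); np.savez("pics/w1.npz",im=im,d=d,p=o["eef_pos"],R=o["eef_rot"])
print(o["eef_pos"],o["eef_rot"].round(3),o["qpos"].round(3),o["time_s"])
cv2.imwrite("pics/w1.png",cv2.resize(im[:,:,::-1],None,fx=1.5,fy=1.5))
```

```text
[0.45519865 0.24707888 0.35164148] [[-0.077  0.997  0.006]
 [ 0.997  0.077 -0.001]
 [-0.002  0.005 -1.   ]] [-0.872  0.313  0.437  1.673 -0.137  1.183 -0.324] 1.25
```

View pics/w1.png

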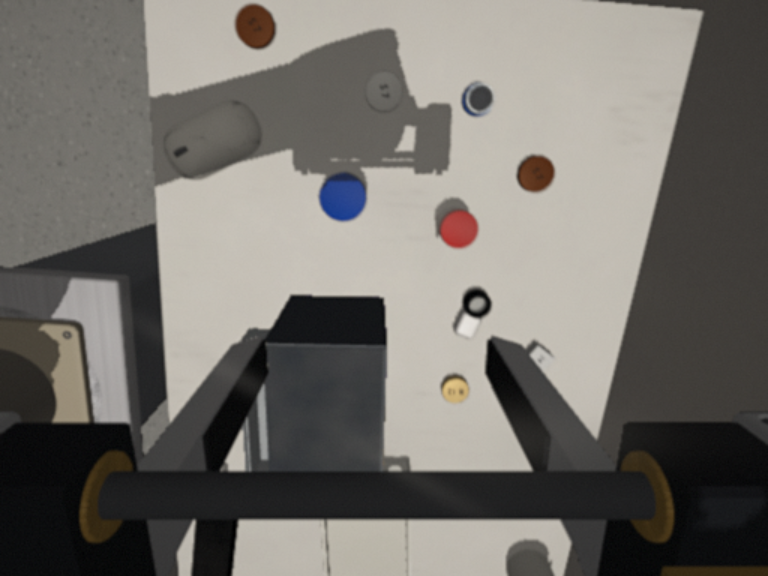

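```bash
cat > seg.py <<'E'
from h import *
import sys
f=np.load("pics/w1.npz");im=f["im"];C=cam("wrist",dict(eef_pos=f["p"],eef_rot=f["R"]))
hsv=cv2.cvtColor(im,cv2.COLOR_RGB2HSV)
def blob(mask,name,z,near=None):
    n,l,s,c=cv2.connectedComponentsWithStats(mask.astype(np.uint8))
    for i in range(1,n):
        if s[i,4]<60: continue
        cn,_=cv2.findContours((l==i).astype(np.uint8),cv2.RETR_EXTERNAL,cv2.CHAIN_APPROX_NONE)
        (u,v),r=cv2.minEnclosingCircle(cn[0]); P=ray(C,*c[i],z); e=ray(C,c[i][0]+np.sqrt(s[i,4]/np.pi),c[i][1],z)
        print(name,c[i].round(1),s[i,4],"pos",P.round(4),"eqdiam",round(2*np.linalg.norm(e-P),4),"enc",(round(u,1),round(v,1),round(r,1)))
H,S,V=[hsv[...,i].astype(int) for i in range(3)]
blob((H>105)&(H<130)&(S>120)&(V>60),"blue",.056)
blob(((H<6)|(H>174))&(S>140)&(V>130),"red",.048)
blob((H>15)&(H<28)&(S>90)&(V>120),"yellow",.012)
b=im[:,:,::-1]
A=cv2.resize(b[30:100,225:345],None,fx=6,fy=6,interpolation=cv2.INTER_CUBIC)
B=cv2.resize(b[215:275,330:390],None,fx=6,fy=6,interpolation=cv2.INTER_CUBIC)
cv2.imwrite("pics/c1.png",np.vstack([A,np.hstack([B,np.zeros((360,360,3),np.uint8)])])[:,:,:])
E
python3 seg.py
```

```text
blue [228.1 131.2] 716 pos [0.4191 0.2851 0.056 ] eqdiam 0.0465 enc (228.1, 131.1, 15.2)
red [305.5 152.3] 446 pos [0.5438 0.2607 0.048 ] eqdiam 0.0381 enc (305.3, 152.1, 12.1)
yellow [303.1 259.6] 217 pos [0.5727 0.051  0.012 ] eqdiam 0.0318 enc (303.0, 259.5, 8.4)
```

View pics/c1.png

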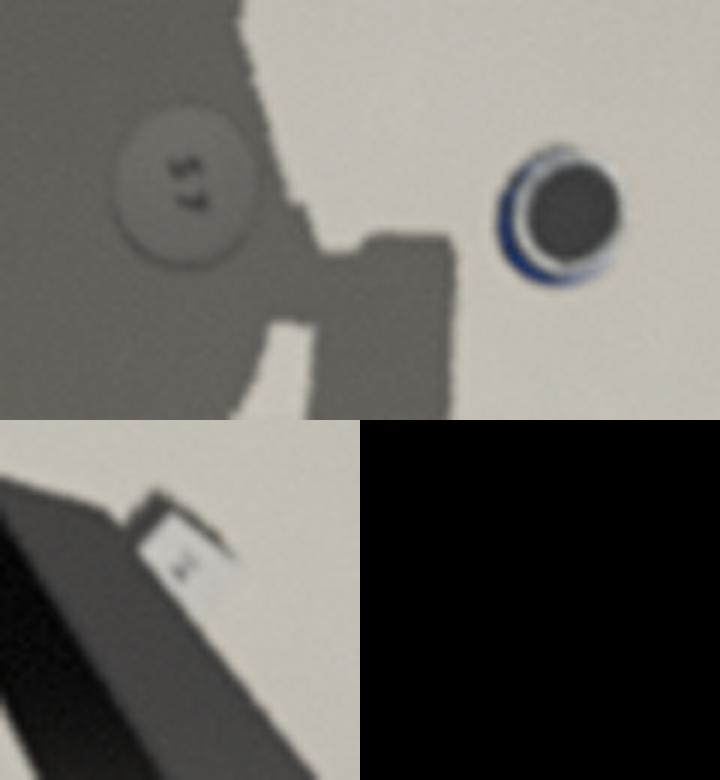

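```bash
python3 - <<'E'
from h import *
f=np.load("pics/w1.npz");C=cam("wrist",dict(eef_pos=f["p"],eef_rot=f["R"]))
print("disc",ray(C,256,61.2,.01),"w",np.linalg.norm(ray(C,268,61.2,.01)-ray(C,244,61.2,.01)))
print("cup",ray(C,320.5,65.8,.019))
o=ctrl.get_obs();print(o["eef_pos"],o["eef_rot"].round(3),o["dq"].round(3))
im,d=get_image("wrist");C=cam("wrist",o);np.savez("pics/w2.npz",im=im,d=d,p=o["eef_pos"],R=o["eef_rot"])
o=ctrl.get_obs();print(o["eef_pos"],o["eef_rot"].round(3),o["dq"].round(3),o["time_s"])
E
sed -i 's/w1.npz/w2.npz/' seg.py; python3 seg.py
```

```text
disc [0.45428967 0.39333975 0.01      ] w 0.03807980921601302
cup [0.5554995  0.39345301 0.019     ]
[0.45269263 0.25048199 0.35042813] [[-0.084  0.996  0.002]
 [ 0.996  0.084  0.   ]
 [ 0.     0.002 -1.   ]] [-0.044  0.018 -0.079  0.025 -0.026 -0.004  0.003]
[0.45097299 0.25271861 0.34955627] [[-0.088  0.996 -0.   ]
 [ 0.996  0.088  0.001]
 [ 0.001 -0.    -1.   ]] [-0.032  0.014 -0.049  0.014 -0.007  0.001  0.002] 1.35
blue [230.4 133.8] 726 pos [0.4193 0.2851 0.056 ] eqdiam 0.0468 enc (230.5, 133.8, 15.3)
red [307.6 155.7] 447 pos [0.5439 0.2602 0.048 ] eqdiam 0.0381 enc (307.5, 155.5, 12.1)
yellow [304.1 262.5] 214 pos [0.5727 0.0506 0.012 ] eqdiam 0.0315 enc (304.0, 262.5, 8.4)
```

Request:
move_arm(rows=[0,2.8,0.3,3.5,0,0,0,0,5.6,0.6,7,0,0,0,0,8.4,1.0,10.5,0,0,0,0,11.2,1.3,14,0,0,0,0,13.9,1.6,17,0,0,0])

```text
time_s: 1.85
eef_pos: [0.4513, 0.3957, 0.1765]
eef_rot: [[-0.094, 0.996, -0.003], [0.996, 0.094, -0.001], [-0.0, -0.003, -1.0]]
force: [-0.6, -0.2, 0.6]
finger_gap: 0.0941
```

Request:
move_arm(rows=[0,0,0,2.0,0,0,0,0,0,0,3.0,0,0,0,0,0,0,3.0,0,0,0,0,0,0,3.0,0,0,0])

```text
time_s: 2.25
eef_pos: [0.4543, 0.3932, 0.1501]
eef_rot: [[-0.09, 0.996, 0.0], [0.996, 0.09, 0.0], [0.0, 0.0, -1.0]]
force: [0.8, 0.1, 1.3]
finger_gap: 0.0938
```

```bash
cat > snap.py <<'E'
from h import *
import sys
n=sys.argv[1]
o=ctrl.get_obs(); im,d=get_image("wrist"); np.savez(f"pics/{n}.npz",im=im,d=d,p=o["eef_pos"],R=o["eef_rot"])
o2=ctrl.get_obs()
print(o["eef_pos"].round(4),o2["eef_pos"].round(4),o["eef_rot"].round(3).tolist(),o["time_s"],o["finger_gap"])
cv2.imwrite(f"pics/{n}.png",cv2.resize(im[:,:,::-1],None,fx=1.5,fy=1.5))
E
python3 snap.py w3
```

```text
[0.4543 0.3932 0.1501] [0.4548 0.3934 0.1507] [[-0.09, 0.996, 0.0], [0.996, 0.09, 0.0], [0.0, 0.0, -1.0]] 2.25 0.0937922231598793
```

View pics/w3.png

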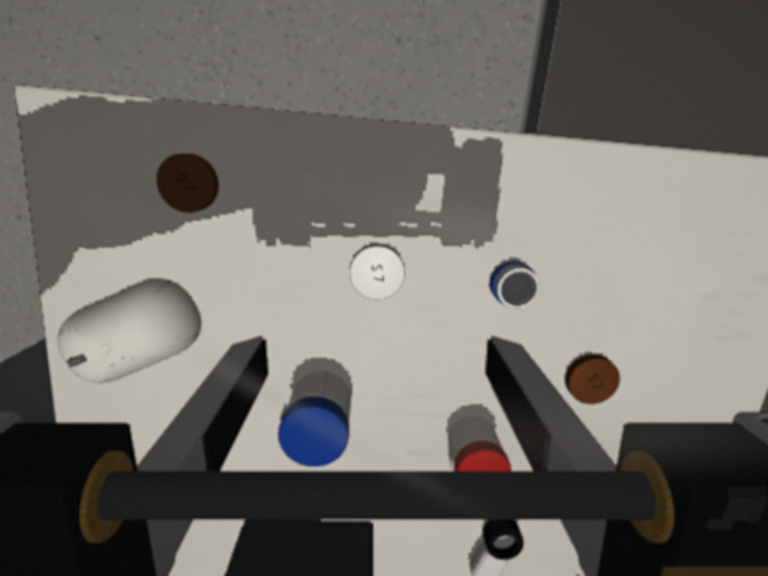

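Run:
```python
from h import *
f=np.load("pics/w3.npz");im=f["im"];C=cam("wrist",dict(eef_pos=f["p"],eef_rot=f["R"]))
g=cv2.cvtColor(im,cv2.COLOR_RGB2GRAY)
c=g[150:215,220:290]; print(np.median(c),c.max())
t,m=cv2.threshold(c,0,255,cv2.THRESH_OTSU);print(t)
m=(c>t+0).astype(np.uint8)
for thr in (200,210,220):
    n,l,s,ce=cv2.connectedComponentsWithStats((c>thr).astype(np.uint8)); i=1+s[1:,4].argmax()
    u,v=ce[i]+[220,150]; P=ray(C,u,v,.01); r=np.sqrt(s[i,4]/np.pi)
    print(thr,u,v,s[i],P,2*np.linalg.norm(ray(C,u+r,v,.01)-P))
cv2.imwrite("pics/c3.png",cv2.resize(im[140:225,200:380,::-1],None,fx=4,fy=4,interpolation=cv2.INTER_CUBIC))
print("cup",ray(C,517/1.5,287/1.5,.019))
```

```text
188.0 226
147.0
200 251.03387850467288 181.5210280373832 [ 14  15  35  34 856] [0.45477141 0.39419904 0.01      ] 0.03579732522716755
210 250.81153305203938 180.154711673699 [ 15  16  33  30 711] [0.45439436 0.39569686 0.01      ] 0.03258193510920032
220 250.98666666666668 176.82666666666665 [25 20 14 15 75] [0.45425061 0.39939811 0.01      ] 0.010548253717205783
cup [0.55472805 0.39468017 0.019     ]
```

View pics/c3.png

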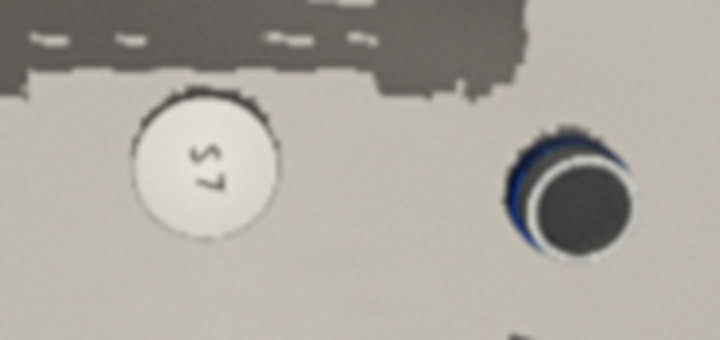

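Request:
move_arm(rows=[0,0.1,0,4.5,0,0,0,0,0.1,0,9.0,0,0,0,0,0.1,0,13.0,0,0,0,0,0.1,0,14.6,0,0,0,0,0.1,0,14.6,0,0,0], squeeze=20)

```text
time_s: 2.8
eef_pos: [0.4541, 0.3939, 0.003]
eef_rot: [[-0.089, 0.996, -0.001], [0.996, 0.089, -0.001], [-0.0, -0.001, -1.0]]
force: [-0.0, 0.3, 0.2]
finger_gap: 0.0943
```

Request:
move_arm(rows=[1,0,0,0,0,0,0,1,0,0,0,0,0,0,1,0,0,0,0,0,0,1,0,0,0,0,0,0,1,0,0,0,0,0,0])

```text
time_s: 3.3
eef_pos: [0.4543, 0.3945, 0.0041]
eef_rot: [[-0.09, 0.996, 0.001], [0.996, 0.09, 0.001], [0.001, 0.001, -1.0]]
force: [-0.5, 0.3, 0.2]
finger_gap: 0.0575
```

Request:
move_arm(rows=[1,0,0,0,0,0,0,1,0,0,0,0,0,0,1,0,0,0,0,0,0,1,0,0,0,0,0,0,1,0,0,-1.0,0,0,0])

```text
time_s: 3.8
eef_pos: [0.4531, 0.3934, 0.0126]
eef_rot: [[-0.09, 0.996, -0.002], [0.996, 0.09, -0.002], [-0.002, -0.002, -1.0]]
force: [0.0, -0.9, -0.3]
finger_gap: 0.0391
```

Request:
move_arm(rows=[1,0,0,-4.5,0,0,0,1,0,0,-9,0,0,0,1,-1,0,-13.5,0,0,0,1,-2.5,0,-18,0,0,0,1,-5,0,-21.6,0,0,0])

```text
time_s: 4.3
eef_pos: [0.4585, 0.3455, 0.2326]
eef_rot: [[-0.092, 0.996, 0.002], [0.996, 0.092, 0.003], [0.002, 0.002, -1.0]]
force: [0.5, -0.3, -1.1]
finger_gap: 0.0391
```

Request:
move_arm(rows=[1,-4.5,-0.2,-1,0,0,0,1,-9,-0.4,-2,0,0,0,1,-13.5,-0.7,-3,0,0,0,1,-18,-0.9,-4,0,0,0,1,-22.5,-1.1,-5,0,0,0])

```text
time_s: 4.8
eef_pos: [0.4673, 0.1174, 0.2804]
eef_rot: [[-0.09, 0.996, 0.0], [0.996, 0.09, 0.001], [0.0, 0.0, -1.0]]
force: [0.4, -0.3, -0.5]
finger_gap: 0.0395
```

Request:
move_arm(rows=[1,-4.5,-0.2,0,0,0,0,1,-9,-0.4,0,0,0,0,1,-13.5,-0.7,0,0,0,0,1,-18,-0.9,0,0,0,0,1,-22.5,-1.1,0,0,0,0])

```text
time_s: 5.3
eef_pos: [0.4765, -0.1075, 0.2801]
eef_rot: [[-0.09, 0.996, 0.001], [0.996, 0.09, 0.001], [0.0, 0.001, -1.0]]
force: [0.1, 0.5, -1.1]
finger_gap: 0.0391
```

Request:
move_arm(rows=[1,-4.5,-0.3,0,0,0,0,1,-9,-0.6,0,0,0,0,1,-13.5,-0.9,0,0,0,0,1,-16.5,-0.9,0,0,0,0,1,-16.5,-0.9,0,0,0,0])

```text
time_s: 5.8
eef_pos: [0.4815, -0.2764, 0.28]
eef_rot: [[-0.082, 0.997, 0.0], [0.997, 0.082, -0.004], [-0.004, -0.0, -1.0]]
force: [-0.5, 0.8, -1.4]
finger_gap: 0.0391
```

Request:
move_arm(rows=[1,0,0,0,0,0,0,1,0,0,0,0,0,0])

```text
time_s: 6.0
eef_pos: [0.483, -0.2693, 0.2795]
eef_rot: [[-0.091, 0.996, -0.0], [0.996, 0.091, 0.001], [0.002, -0.0, -1.0]]
force: [-0.2, 0.5, -1.5]
finger_gap: 0.0386
```

```bash
python3 snap.py w4
python3 - <<'E'
from h import *
im,d=get_image("top"); np.savez("pics/t4.npz",im=im,d=d)
E
```

```text
[ 0.483  -0.2693  0.2795] [ 0.4832 -0.2691  0.2795] [[-0.091, 0.996, -0.0], [0.996, 0.091, 0.001], [0.002, -0.0, -1.0]] 6.0 0.03863673351991732
```

View pics/w4.png

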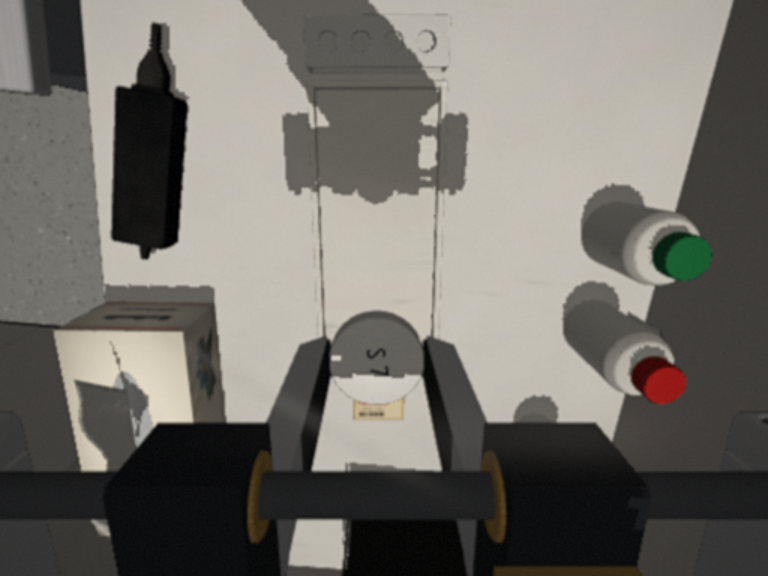

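Run:
```python
from h import *
f=np.load("pics/w4.npz");im=f["im"]
a=cv2.resize(im[0:75,190:310,::-1],None,fx=6,fy=6,interpolation=cv2.INTER_CUBIC)
cv2.imwrite("pics/c4.png",a)
b=cv2.resize(im[130:235,200:300,::-1],None,fx=5.5,fy=5.5,interpolation=cv2.INTER_CUBIC)
b2=cv2.resize(im[255:290,220:280,::-1],None,fx=4,fy=4,interpolation=cv2.INTER_CUBIC)
b=np.hstack([b,np.zeros((b.shape[0],240,3),np.uint8)]);b[:140,550:]=b2
cv2.imwrite("pics/c5.png",b)
```

```text
(no output)
```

View pics/c4.png

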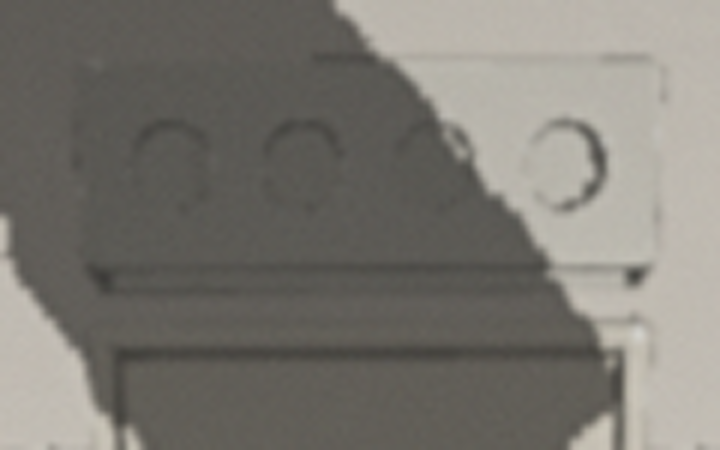

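View pics/c5.png

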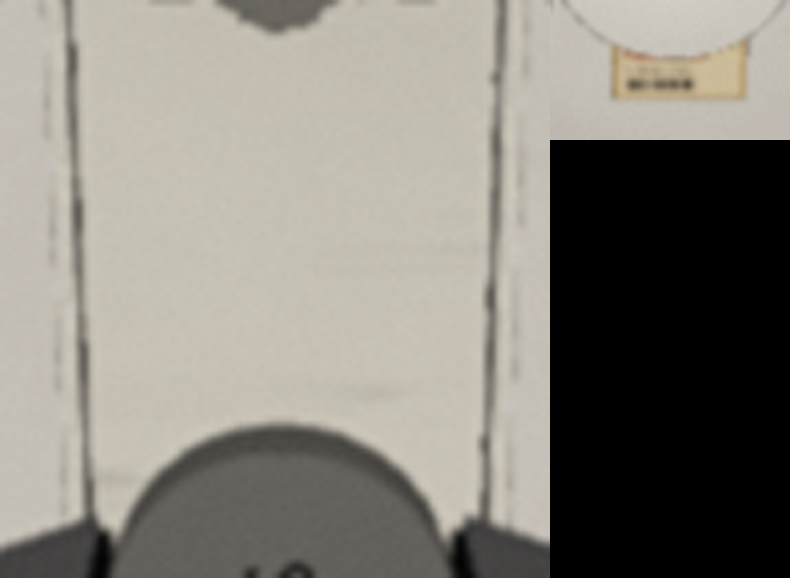

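Run:
```python
from h import *
f=np.load("pics/w4.npz");C=cam("wrist",dict(eef_pos=f["p"],eef_rot=f["R"]))
A=lambda u,v,z:ray(C,190+u/6-.4,v/6-.4,z)
B=lambda u,v,z:ray(C,200+u/5.5-.4,130+v/5.5-.4,z)
r=[A(80,60,.028),A(657,57,.028),A(657,265,.028),A(82,265,.028)]
print("rack c",np.mean(r,0),[np.linalg.norm(r[i]-r[(i+1)%4]).round(4) for i in range(4)], np.degrees(np.arctan2(*(r[2]-r[3])[[1,0]])))
for z in(.003,.016):
    l=A(118,352,z);q=A(620,352,z);print(z,"inner",l,q,np.linalg.norm(l-q),np.degrees(np.arctan2(*(q-l)[[1,0]])))
    L1,L2,R1,R2=B(70,40,z),B(90,510,z),B(500,40,z),B(484,510,z)
    print(np.linalg.norm(L1-R1),np.linalg.norm(L2-R2),"mid",(L1+R1)/2,(L2+R2)/2)
l,q=A(95,320,.016),A(647,318,.016);print("outer",l,q,np.linalg.norm(l-q))
K=lambda u,v,z:ray(C,220+(u-550)/4-.4,255+v/4-.4,z)
l,q=K(613,98,.022),K(746,98,.022);print("carton far/right edge",l,q,np.linalg.norm(l-q))
```

```text
rack c [ 0.46751779 -0.0937573   0.028     ] [np.float64(0.1208), np.float64(0.0397), np.float64(0.1239), np.float64(0.0391)] 5.2377602536992
0.003 inner [ 0.41292796 -0.13252228  0.003     ] [ 0.52833145 -0.12194219  0.003     ] 0.11588746058339044 5.238182527487446
0.11611297792964224 0.11545902487055111 mid [ 0.48096654 -0.23436485  0.003     ] [ 0.49407108 -0.36988473  0.003     ]
0.016 inner [ 0.41472465 -0.13410671  0.016     ] [ 0.52682802 -0.12382917  0.016     ] 0.11257350803508051 5.238182527487443
0.11279257641972297 0.11215732399826547 mid [ 0.48081757 -0.23303695  0.016     ] [ 0.49354737 -0.36468147  0.016     ]
outer [ 0.4092629  -0.12799398  0.016     ] [ 0.53191591 -0.11633828  0.016     ] 0.12320558801401825
carton far/right edge [ 0.47572212 -0.46401844  0.022     ] [ 0.52992653 -0.45904137  0.022     ] 0.054432434325125754
```

Request:
move_arm(rows=[1,-0.1,0.1,0,0,0,0,1,-0.1,0.1,4.5,0,0,0,1,-0.1,0.1,9,0,0,0,1,-0.1,0.1,13.5,0,0,0,1,-0.1,0.1,18,0,0,0])

```text
time_s: 6.6
eef_pos: [0.4847, -0.2711, 0.0982]
eef_rot: [[-0.091, 0.996, 0.001], [0.996, 0.091, -0.0], [-0.0, 0.001, -1.0]]
force: [1.0, -0.0, -1.6]
finger_gap: 0.039
```

Request:
move_arm(rows=[1,0,0,4,0,0,0,1,0,0,7,0,0,0,1,0,0,7.5,0,0,0,1,0,0,7.5,0,0,0,1,0,0,7.5,0,0,0])

```text
time_s: 7.1
eef_pos: [0.4853, -0.2725, 0.026]
eef_rot: [[-0.09, 0.996, 0.002], [0.996, 0.09, -0.001], [-0.002, 0.002, -1.0]]
force: [-0.3, -0.2, -0.2]
finger_gap: 0.0396
```

Request:
move_arm(rows=[1,0,0,0.5,0,0,0,1,0,0,1,0,0,0,1,0,0,1.5,0,0,0,1,0,0,1.7,0,0,0,1,0,0,1.7,0,0,0])

```text
time_s: 7.6
eef_pos: [0.4838, -0.2717, 0.0071]
eef_rot: [[-0.09, 0.996, -0.001], [0.996, 0.09, 0.0], [0.0, -0.001, -1.0]]
force: [0.3, 1.0, -0.3]
finger_gap: 0.0393
```

Request:
move_arm(rows=[0.3,0,0,0,0,0,0,0.3,0,0,0,0,0,0,0.3,0,0,0,0,0,0,0.3,0,0,-1,0,0,0,0.3,0,0,-4,0,0,0])

```text
time_s: 8.1
eef_pos: [0.4824, -0.2708, 0.0465]
eef_rot: [[-0.09, 0.996, -0.004], [0.996, 0.09, 0.002], [0.003, -0.004, -1.0]]
force: [-0.2, -0.0, 0.3]
finger_gap: 0.0656
```

Request:
move_arm(rows=[0,0,0,-4.5,0,0,0,0,0,0,-9,0,0,0,0,0,0,-13.5,0,0,0,0,0,0,-18,0,0,0,0,0,0,-22,0,0,0])

```text
time_s: 8.6
eef_pos: [0.4838, -0.272, 0.2708]
eef_rot: [[-0.089, 0.996, 0.002], [0.996, 0.089, -0.001], [-0.001, 0.002, -1.0]]
force: [1.5, 0.5, 0.6]
finger_gap: 0.0937
```

```bash
python3 snap.py w5
```

```text
[ 0.4838 -0.272   0.2708] [ 0.4868 -0.2744  0.2768] [[-0.089, 0.996, 0.002], [0.996, 0.089, -0.001], [-0.001, 0.002, -1.0]] 8.6 0.09369393284074819
```

View pics/w5.png

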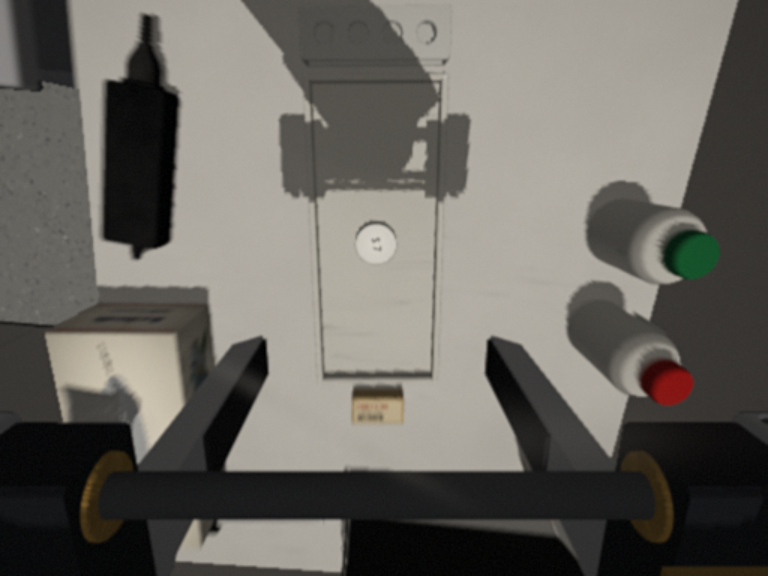

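Run:
```python
from h import *
f=np.load("pics/w5.npz");C=cam("wrist",dict(eef_pos=f["p"],eef_rot=f["R"]))
A=lambda u,v,z:ray(C,(u+.5)/1.5-.5,(v+.5)/1.5-.5,z)
for z in(.003,.016):
    c=[A(311,81,z),A(440,81,z),A(433,377,z),A(322,377,z)]
    print(z,np.mean(c,0),[np.linalg.norm(c[i]-c[(i+1)%4]).round(4) for i in range(4)],((c[0]+c[1])/2).round(4),((c[2]+c[3])/2).round(4))
print("disc",A(376,243,.013))
c=[A(352,391,.022),A(404,391,.022)];print("carton near edge",c)
```

```text
0.003 [ 0.48483391 -0.27323382  0.003     ] [np.float64(0.1163), np.float64(0.2952), np.float64(0.1205), np.float64(0.2951)] [ 0.4707 -0.1263  0.003 ] [ 0.499  -0.4201  0.003 ]
0.016 [ 0.48458718 -0.27081249  0.016     ] [np.float64(0.1129), np.float64(0.2866), np.float64(0.117), np.float64(0.2865)] [ 0.4708 -0.1282  0.016 ] [ 0.4983 -0.4134  0.016 ]
disc [ 0.48408079 -0.27168332  0.013     ]
carton near edge [array([ 0.47282338, -0.42887887,  0.022     ]), array([ 0.52720516, -0.42405934,  0.022     ])]
```

Request:
move_arm(rows=[0,3.6,2.1,0,0,0,0,0,7.2,4.3,0,0,0,0,0,10.8,6.4,0,0,0,0,0,14.4,8.6,0,0,0,0,0,18,10.8,0,0,0,0])

```text
time_s: 9.15
eef_pos: [0.5757, -0.0813, 0.2681]
eef_rot: [[-0.089, 0.996, 0.001], [0.996, 0.089, 0.0], [0.0, 0.001, -1.0]]
force: [0.6, 0.1, 0.4]
finger_gap: 0.094
```

Request:
move_arm(rows=[0,3.6,2.1,1,0,0,0,0,7.2,4.3,2,0,0,0,0,10.8,6.4,3,0,0,0,0,14.4,8.6,4,0,0,0,0,17.5,10.7,5,0,0,0])

```text
time_s: 9.65
eef_pos: [0.6666, 0.1036, 0.2175]
eef_rot: [[-0.091, 0.996, 0.0], [0.996, 0.091, 0.001], [0.001, 0.0, -1.0]]
force: [0.6, -0.3, 0.9]
finger_gap: 0.0939
```

Request:
move_arm(rows=[0,0,0,0,0,0,0,0,0,0,0,0,0,0])

```text
time_s: 9.85
eef_pos: [0.6658, 0.1016, 0.217]
eef_rot: [[-0.092, 0.996, -0.001], [0.996, 0.092, -0.001], [-0.001, -0.001, -1.0]]
force: [0.3, -0.5, -0.2]
finger_gap: 0.0945
```

```bash
python3 snap.py w6
```

```text
[0.6658 0.1016 0.217 ] [0.666  0.0999 0.2177] [[-0.092, 0.996, -0.001], [0.996, 0.092, -0.001], [-0.001, -0.001, -1.0]] 9.85 0.09447467148653664
```

View pics/w6.png

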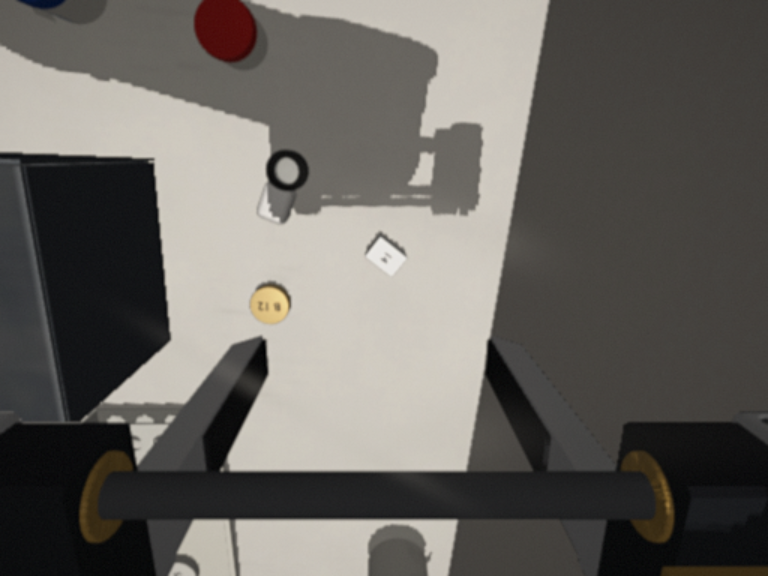

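Run:
```python
from h import *
f=np.load("pics/w6.npz");im=f["im"];C=cam("wrist",dict(eef_pos=f["p"],eef_rot=f["R"]))
cv2.imwrite("pics/c6.png",cv2.resize(im[145:195,230:290,::-1],None,fx=12,fy=12,interpolation=cv2.INTER_CUBIC))
```

```text
(no output)
```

View pics/c6.png

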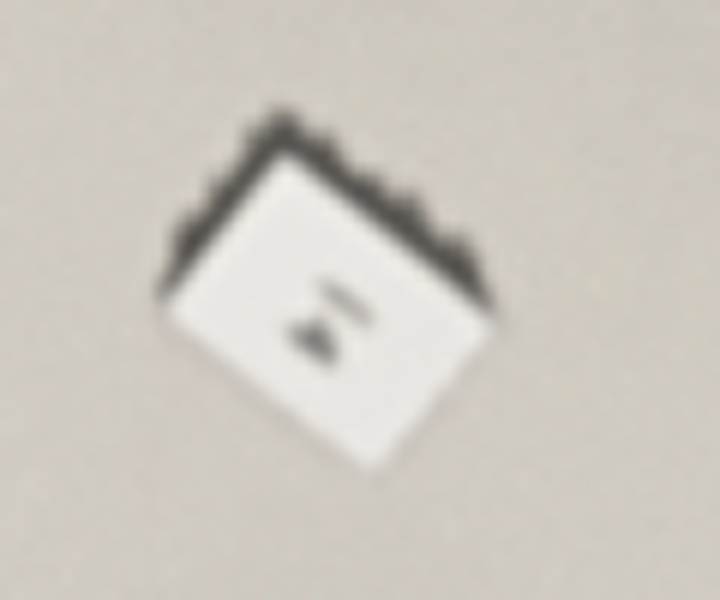

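Run:
```python
from h import *
f=np.load("pics/w6.npz");C=cam("wrist",dict(eef_pos=f["p"],eef_rot=f["R"]));R=f["R"]
c=[ray(C,230+(u+.5)/12-.5,145+(v+.5)/12-.5,.016) for u,v in[(285,155),(497,328),(372,472),(163,310)]]
m=np.mean(c,0);print(m,[np.linalg.norm(c[i]-c[(i+1)%4]).round(4) for i in range(4)])
for i in range(4):
    v=R.T@(c[(i+1)%4]-c[i]); print("edge",i,"in tool",v.round(4),np.degrees(np.arctan2(v[1],v[0])))
print("shift tool",R.T@(m-f["p"]))
```

```text
[0.67383711 0.10149156 0.016     ] [np.float64(0.0293), np.float64(0.0206), np.float64(0.0287), np.float64(0.0211)]
edge 0 in tool [-0.0186  0.0227 -0.    ] 129.38567748090685
edge 1 in tool [-0.0159 -0.0132  0.    ] -140.28939171325152
edge 2 in tool [ 0.0178 -0.0224  0.    ] -51.50128685835268
edge 3 in tool [ 0.0166  0.013  -0.    ] 37.90397866958602
shift tool [-0.00074141  0.00818799  0.20103617]
```

Request:
move_arm(rows=[0.45,0,0.4,3,0,0,0.13,0.45,0,0.8,6,0,0,0.26,0.45,0,0.8,9,0,0,0.39,0.45,0,0.8,12,0,0,0.52,0.45,0,0.8,14,0,0,0.65])

```text
time_s: 10.4
eef_pos: [0.6732, 0.0994, 0.0766]
eef_rot: [[0.538, 0.843, -0.001], [0.843, -0.538, -0.001], [-0.001, -0.001, -1.0]]
force: [-0.8, -0.4, -0.1]
finger_gap: 0.0573
```

Request:
move_arm(rows=[0.45,0,0,1,0,0,0.03,0.45,0,0,2,0,0,0.03,0.45,0,0,2,0,0,0.03,0.45,0,0,2,0,0,0.03])

```text
time_s: 10.8
eef_pos: [0.675, 0.1014, 0.0586]
eef_rot: [[0.556, 0.831, 0.002], [0.831, -0.556, 0.0], [0.001, 0.001, -1.0]]
force: [0.4, -0.9, 0.9]
finger_gap: 0.0519
```

```bash
python3 snap.py w7
```

```text
[0.675  0.1014 0.0586] [0.6751 0.1015 0.0588] [[0.556, 0.831, 0.002], [0.831, -0.556, 0.0], [0.001, 0.001, -1.0]] 10.8 0.05192404222416341
```

View pics/w7.png

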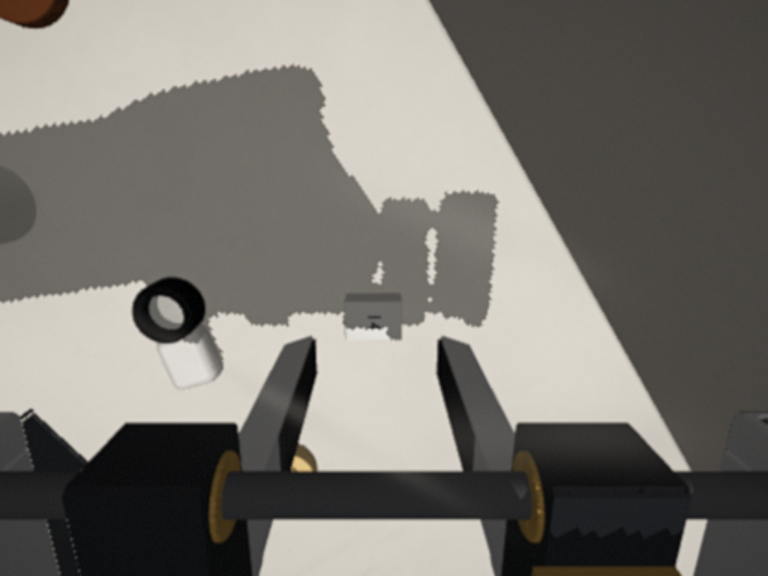

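Run:
```python
from h import *
f=np.load("pics/w7.npz");C=cam("wrist",dict(eef_pos=f["p"],eef_rot=f["R"]));R=f["R"]
for u,v in [(345,304),(402,304),(345,339),(402,339),(373.5,321.5)]:
    p=ray(C,(u+.5)/1.5-.5,(v+.5)/1.5-.5,.016);print(p.round(4),(R.T@(p-f["p"])).round(4))
```

```text
[0.6675 0.1178 0.016 ] [ 0.0094 -0.0154  0.0426]
[0.6917 0.1016 0.016 ] [0.0094 0.0138 0.0426]
[0.6564 0.102  0.016 ] [-0.0099 -0.0158  0.0426]
[0.6812 0.0854 0.016 ] [-0.0099  0.0141  0.0426]
[0.6743 0.1018 0.016 ] [-0.0001 -0.0008  0.0426]
```

Request:
move_arm(rows=[0.45,0,0,2.5,0,0,0,0.45,0,0,4.8,0,0,0,0.45,0,0,5.3,0,0,0,0.45,0,0,5.3,0,0,0,1,0,0,5.3,0,0,0])

```text
time_s: 11.35
eef_pos: [0.6754, 0.1016, 0.0059]
eef_rot: [[0.556, 0.831, 0.002], [0.831, -0.556, 0.0], [0.001, 0.002, -1.0]]
force: [0.7, 0.3, 0.0]
finger_gap: 0.047
```

Request:
move_arm(rows=[1,0,0,0,0,0,0,1,0,0,0,0,0,0,1,0,0,0,0,0,0,1,0,0,0,0,0,0,1,0,0,-0.8,0,0,0])

```text
time_s: 11.85
eef_pos: [0.6735, 0.1018, 0.0119]
eef_rot: [[0.556, 0.831, -0.002], [0.831, -0.556, -0.0], [-0.001, -0.001, -1.0]]
force: [-0.3, -0.7, -0.1]
finger_gap: 0.0296
```

Request:
move_arm(rows=[1,0,0,-4,0,0,-0.136,1,0,0,-8,0,0,-0.272,1,0,0,-12,0,0,-0.408,1,0,0,-15,0,0,-0.544,1,0,0,-17,0,0,-0.68])

```text
time_s: 12.35
eef_pos: [0.6752, 0.1014, 0.1857]
eef_rot: [[-0.095, 0.995, 0.003], [0.995, 0.095, -0.0], [-0.0, 0.003, -1.0]]
force: [-0.4, -0.4, -0.3]
finger_gap: 0.0299
```

Request:
move_arm(rows=[1,-3.6,-2.2,0,0,0,0,1,-7.2,-4.5,0,0,0,0,1,-10.8,-6.7,0,0,0,0,1,-14.4,-8.9,0,0,0,0,1,-18,-11.2,0,0,0,0])

```text
time_s: 12.85
eef_pos: [0.5778, -0.089, 0.1828]
eef_rot: [[-0.09, 0.996, 0.0], [0.996, 0.09, -0.0], [-0.0, 0.0, -1.0]]
force: [0.8, 0.1, -0.8]
finger_gap: 0.0294
```

Request:
move_arm(rows=[1,-3.6,-2.2,0,0,0,0,1,-7.2,-4.5,0,0,0,0,1,-10.8,-6.7,0,0,0,0,1,-14.4,-8.9,0,0,0,0,1,-17.4,-11.1,0,0,0,0])

```text
time_s: 13.35
eef_pos: [0.4827, -0.2731, 0.1829]
eef_rot: [[-0.088, 0.996, 0.0], [0.996, 0.089, -0.001], [-0.001, 0.0, -1.0]]
force: [0.2, 0.0, -1.0]
finger_gap: 0.03
```

Request:
move_arm(rows=[1,0,0,4,0,0,0,1,0,0,8,0,0,0,1,0,0,10,0,0,0,1,0,0,10,0,0,0,1,0,0,10,0,0,0])

```text
time_s: 13.85
eef_pos: [0.484, -0.2712, 0.0829]
eef_rot: [[-0.09, 0.996, -0.0], [0.996, 0.09, -0.0], [-0.0, -0.0, -1.0]]
force: [0.2, -0.4, 0.7]
finger_gap: 0.0298
```

```bash
python3 snap.py w8
```

```text
[ 0.484  -0.2712  0.0829] [ 0.4846 -0.2715  0.0836] [[-0.09, 0.996, -0.0], [0.996, 0.09, -0.0], [-0.0, -0.0, -1.0]] 13.85 0.029829071410959654
```

View pics/w8.png

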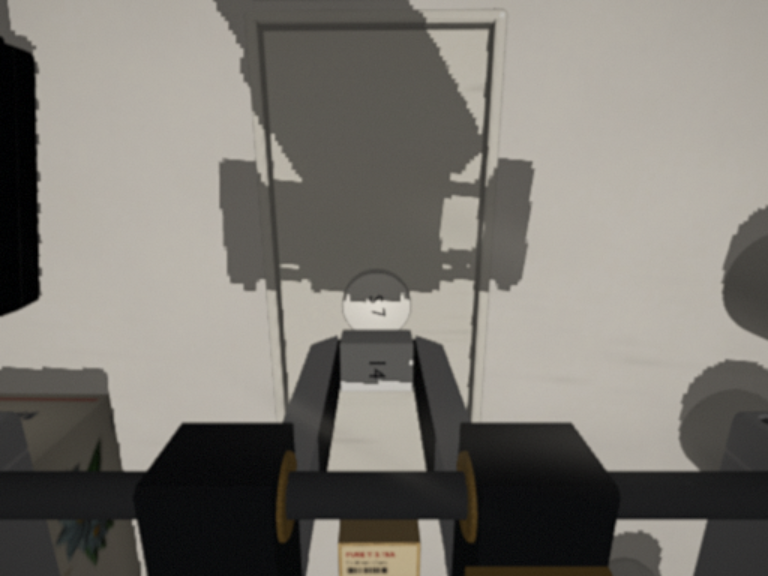

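Request:
move_arm(rows=[1,0,0,3,0,0,0,1,0,0,5,0,0,0,1,0,0,6,0,0,0,1,0,0,6.4,0,0,0,1,0,0,6.4,0,0,0])

```text
time_s: 14.4
eef_pos: [0.4846, -0.2713, 0.0192]
eef_rot: [[-0.09, 0.996, 0.001], [0.996, 0.09, -0.001], [-0.001, 0.001, -1.0]]
force: [0.3, 0.4, -0.5]
finger_gap: 0.0298
```

Request:
move_arm(rows=[1,0,0,0,0,0,0,1,0,0,0,0,0,0])

```text
time_s: 14.6
eef_pos: [0.4846, -0.2712, 0.0194]
eef_rot: [[-0.09, 0.996, 0.001], [0.996, 0.09, -0.001], [-0.001, 0.001, -1.0]]
force: [0.2, -0.4, -0.7]
finger_gap: 0.0298
```

Release with slow opening, lift, then view.

Request:
move_arm(rows=[0.6,0,0,0.05,0,0,0,0.5,0,0,0.05,0,0,0,0.4,0,0,0.05,0,0,0,0.4,0,0,-1,0,0,0,0.4,0,0,-4,0,0,0])

```text
time_s: 15.1
eef_pos: [0.4823, -0.2698, 0.0574]
eef_rot: [[-0.09, 0.996, -0.004], [0.996, 0.09, 0.002], [0.003, -0.004, -1.0]]
force: [0.3, 0.7, 1.3]
finger_gap: 0.0563
```

Request:
move_arm(rows=[0,0,0,-4.5,0,0,0,0,0,0,-9,0,0,0,0,0,0,-13.5,0,0,0,0,0,0,-18,0,0,0,0,0,0,-21,0,0,0])

```text
time_s: 15.6
eef_pos: [0.4844, -0.2716, 0.2726]
eef_rot: [[-0.089, 0.996, 0.004], [0.996, 0.089, -0.002], [-0.002, 0.004, -1.0]]
force: [0.9, -0.0, -0.3]
finger_gap: 0.0921
```

```bash
python3 snap.py w9
```

```text
[ 0.4844 -0.2716  0.2726] [ 0.4864 -0.273   0.2764] [[-0.089, 0.996, 0.004], [0.996, 0.089, -0.002], [-0.002, 0.004, -1.0]] 15.6 0.09211674601370207
```

View pics/w9.png

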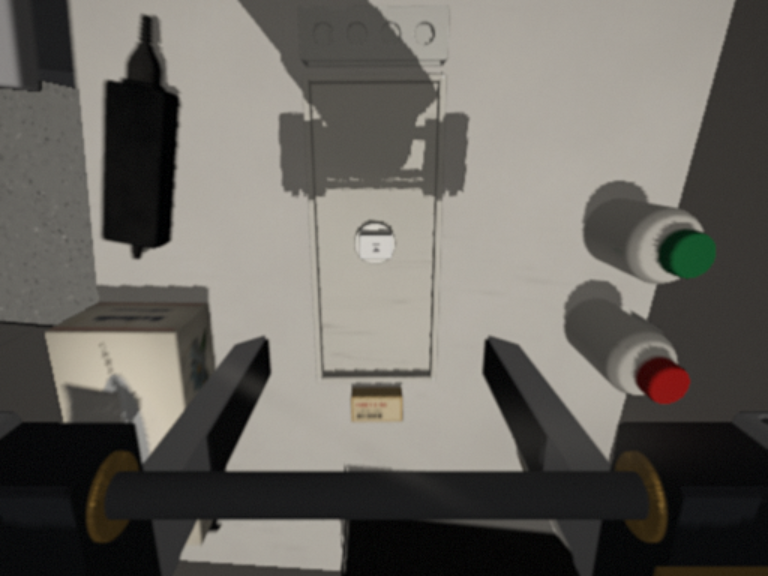

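Request:
move_arm(rows=[0,4.4,0.9,0,0,0,0,0,8.8,1.7,0,0,0,0,0,13.1,2.6,0,0,0,0,0,17.5,3.5,0,0,0,0,0,21.9,4.3,0,0,0,0])

```text
time_s: 16.15
eef_pos: [0.5068, -0.0472, 0.269]
eef_rot: [[-0.089, 0.996, 0.001], [0.996, 0.089, 0.0], [0.0, 0.001, -1.0]]
force: [-0.3, 0.1, -0.2]
finger_gap: 0.094
```

Request:
move_arm(rows=[0,4.4,0.9,0,0,0,0,0,8.8,1.7,0,0,0,0,0,13.1,2.6,0,0,0,0,0,17.5,3.5,0,0,0,0,0,21.9,4.3,0,0,0,0])

```text
time_s: 16.65
eef_pos: [0.53, 0.1747, 0.269]
eef_rot: [[-0.09, 0.996, 0.0], [0.996, 0.09, 0.0], [0.0, 0.0, -1.0]]
force: [0.7, -0.2, -0.2]
finger_gap: 0.0938
```

Request:
move_arm(rows=[0,4.4,0.9,1,0,0,0,0,8.8,1.7,2.5,0,0,0,0,13.1,2.6,4,0,0,0,0,17.5,3.5,6,0,0,0,0,21.9,4.3,8,0,0,0])

```text
time_s: 17.15
eef_pos: [0.5534, 0.3967, 0.1883]
eef_rot: [[-0.09, 0.996, 0.001], [0.996, 0.09, 0.0], [0.0, 0.001, -1.0]]
force: [1.3, -0.2, 0.9]
finger_gap: 0.0938
```

Request:
move_arm(rows=[0,0,0,3,0,0,0,0,0,0,4,0,0,0,0,0,0,4,0,0,0,0,0,0,4,0,0,0])

```text
time_s: 17.55
eef_pos: [0.5547, 0.3936, 0.1499]
eef_rot: [[-0.087, 0.996, 0.002], [0.996, 0.087, -0.0], [-0.0, 0.002, -1.0]]
force: [-0.3, -0.3, 0.0]
finger_gap: 0.0939
```

```bash
python3 snap.py w10
python3 - <<'E'
from h import *
im=np.load("pics/w9.npz")["im"]
a=cv2.resize(im[140:185,215:285,::-1],None,fx=8,fy=8,interpolation=cv2.INTER_CUBIC);cv2.imwrite("pics/c9.png",a)
im=np.load("pics/w10.npz")["im"]
b=cv2.resize(im[150:220,200:300,::-1],None,fx=6,fy=6,interpolation=cv2.INTER_CUBIC);cv2.imwrite("pics/c10.png",b)
E
```

```text
[0.5547 0.3936 0.1499] [0.5549 0.394  0.1505] [[-0.087, 0.996, 0.002], [0.996, 0.087, -0.0], [-0.0, 0.002, -1.0]] 17.55 0.09388762062673418
```

View pics/c9.png

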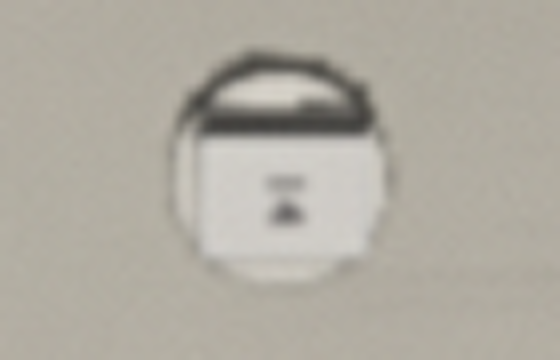

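View pics/c10.png

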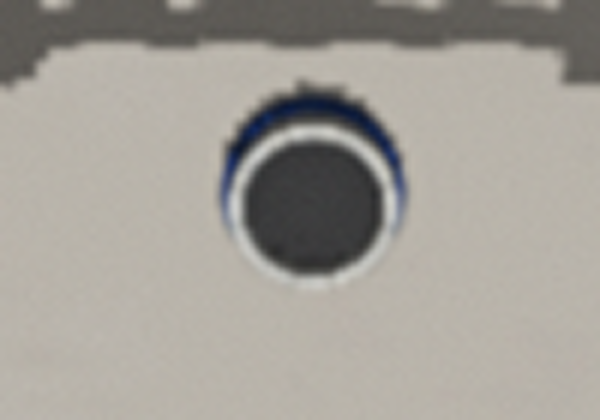

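Run:
```python
from h import *
f=np.load("pics/w9.npz");C=cam("wrist",dict(eef_pos=f["p"],eef_rot=f["R"]))
A=lambda u,v,z:ray(C,215+(u+.5)/8-.5,140+(v+.5)/8-.5,z)
c=[A(203,135,.029),A(384,135,.029),A(364,257,.029),A(203,257,.029)]
print("block", np.mean(c,0), A(290,196,.029),"disc",A(280,174,.013),np.linalg.norm(A(172,174,.013)-A(388,174,.013)))
f=np.load("pics/w10.npz");C=cam("wrist",dict(eef_pos=f["p"],eef_rot=f["R"]))
B=lambda u,v,z:ray(C,200+(u+.5)/6-.5,150+(v+.5)/6-.5,z)
p=B(313,206,.019);print("cup",p,f["R"].T@(p-f["p"]),np.linalg.norm(B(226,206,.019)-B(401,206,.019)))
```

```text
block [ 0.48536143 -0.27215088  0.029     ] [ 0.48562273 -0.27204782  0.029     ] disc [ 0.48378031 -0.27127291  0.013     ] 0.039501449555312006
cup [0.55604683 0.39431959 0.019     ] [0.00060343 0.00123979 0.13094053] 0.030783192996950655
```

Request:
move_arm(rows=[0.3,0,0.1,4.5,0,0,0,0.3,0,0.1,9.0,0,0,0,0.3,0,0.1,13.0,0,0,0,0.3,0,0.1,14.6,0,0,0,0.3,0,0.1,14.6,0,0,0])

```text
time_s: 18.1
eef_pos: [0.555, 0.3945, 0.0027]
eef_rot: [[-0.089, 0.996, -0.0], [0.996, 0.089, -0.0], [-0.0, -0.0, -1.0]]
force: [0.4, -0.0, -0.7]
finger_gap: 0.066
```

Request:
move_arm(rows=[1,0,0,0,0,0,0,1,0,0,0,0,0,0,1,0,0,0,0,0,0,1,0,0,0,0,0,0,1,0,0,0,0,0,0])

```text
time_s: 18.6
eef_pos: [0.5546, 0.3954, 0.0029]
eef_rot: [[-0.09, 0.996, 0.001], [0.996, 0.09, 0.0], [0.0, 0.001, -1.0]]
force: [0.1, 0.8, 0.4]
finger_gap: 0.0294
```

Request:
move_arm(rows=[1,0,0,0,0,0,0,1,0,0,0,0,0,0,1,0,0,-0.8,0,0,0])

```text
time_s: 18.9
eef_pos: [0.5535, 0.3947, 0.0097]
eef_rot: [[-0.09, 0.996, -0.002], [0.996, 0.09, -0.001], [-0.001, -0.002, -1.0]]
force: [-0.2, 0.1, -0.8]
finger_gap: 0.0285
```

Request:
move_arm(rows=[1,0,0,-4.5,0,0,0,1,0,0,-9,0,0,0,1,0,0,-13.5,0,0,0,1,-0.7,0,-18,0,0,0,1,-2.7,0,-22,0,0,0])

```text
time_s: 19.4
eef_pos: [0.5561, 0.3705, 0.233]
eef_rot: [[-0.093, 0.996, 0.001], [0.996, 0.093, 0.002], [0.002, 0.001, -1.0]]
force: [0.5, 0.4, 0.1]
finger_gap: 0.0285
```

```bash
python3 snap.py w11
```

```text
[0.5561 0.3705 0.233 ] [0.5613 0.3656 0.2404] [[-0.093, 0.996, 0.001], [0.996, 0.093, 0.002], [0.002, 0.001, -1.0]] 19.4 0.0284934949597221
```

View pics/w11.png

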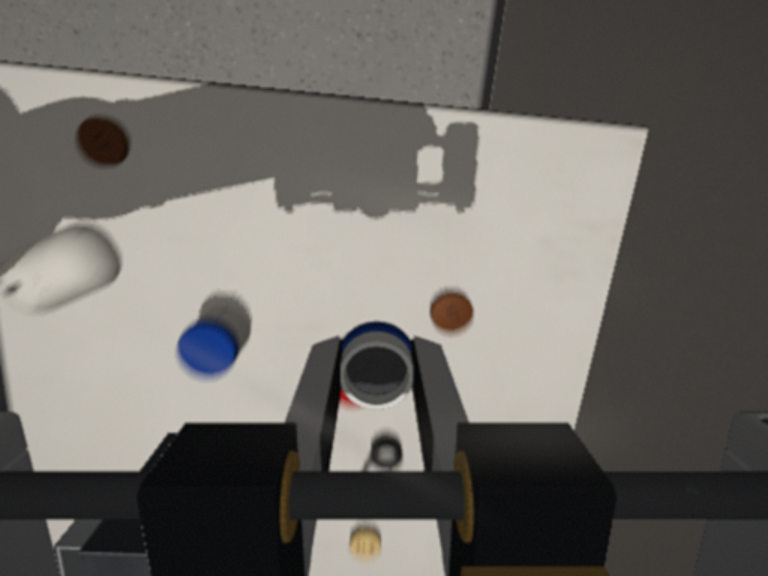

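Request:
move_arm(rows=[1,-4,-0.9,0,0,0,0,1,-8,-1.8,0,0,0,0,1,-12,-2.7,0,0,0,0,1,-16,-3.6,0,0,0,0,1,-20,-4.5,0,0,0,0])

```text
time_s: 19.95
eef_pos: [0.5295, 0.1633, 0.2306]
eef_rot: [[-0.09, 0.996, 0.0], [0.996, 0.09, -0.0], [-0.0, 0.0, -1.0]]
force: [0.3, -0.3, -0.9]
finger_gap: 0.0285
```

Request:
move_arm(rows=[1,-4,-0.9,0,0,0,0,1,-8,-1.8,0,0,0,0,1,-12,-2.7,0,0,0,0,1,-16,-3.6,0,0,0,0,1,-20,-4.5,0,0,0,0])

```text
time_s: 20.45
eef_pos: [0.5026, -0.0398, 0.2307]
eef_rot: [[-0.09, 0.996, 0.0], [0.996, 0.09, 0.0], [-0.0, 0.0, -1.0]]
force: [0.3, 0.8, -0.5]
finger_gap: 0.0288
```

Request:
move_arm(rows=[1,-4,-0.8,1,0,0,0,1,-8,-1.6,2,0,0,0,1,-12,-2.4,5,0,0,0,1,-16,-3.2,8,0,0,0,1,-18,-4,12,0,0,0])

```text
time_s: 20.95
eef_pos: [0.4803, -0.2258, 0.1108]
eef_rot: [[-0.086, 0.996, 0.004], [0.996, 0.086, -0.004], [-0.004, 0.004, -1.0]]
force: [0.1, -0.4, -0.6]
finger_gap: 0.0284
```

Request:
move_arm(rows=[1,0,0,2,0,0,0,1,0,0,3,0,0,0,1,0,0,3,0,0,0,1,0,0,3,0,0,0])

```text
time_s: 21.35
eef_pos: [0.4803, -0.2206, 0.0813]
eef_rot: [[-0.091, 0.996, 0.001], [0.996, 0.091, -0.0], [-0.0, 0.001, -1.0]]
force: [0.4, 0.4, -0.2]
finger_gap: 0.0286
```

```bash
python3 snap.py w12
```

```text
[ 0.4803 -0.2206  0.0813] [ 0.4806 -0.2207  0.0816] [[-0.091, 0.996, 0.001], [0.996, 0.091, -0.0], [-0.0, 0.001, -1.0]] 21.35 0.02856524605094526
```

View pics/w12.png

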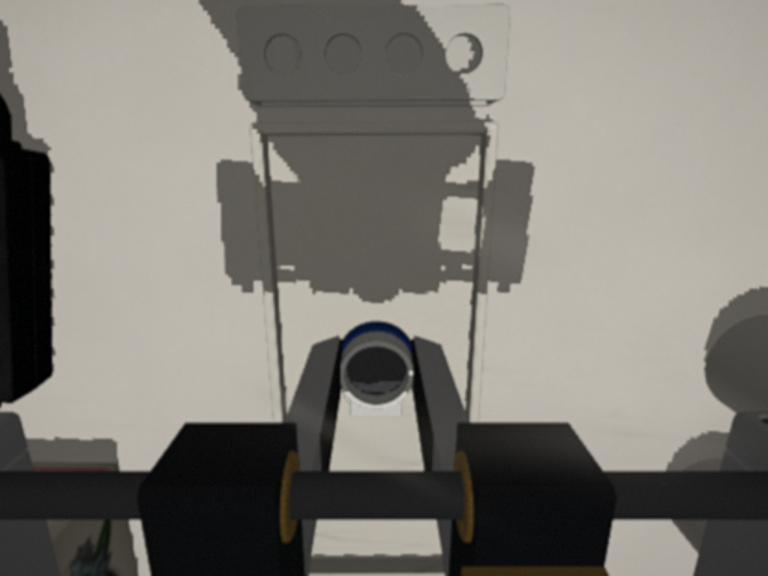

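Request:
move_arm(rows=[1,0,0,3.5,0,0,0,1,0,0,6,0,0,0,1,0,0,7,0,0,0,1,0,0,7.4,0,0,0,1,0,0,7.4,0,0,0])

```text
time_s: 21.9
eef_pos: [0.4801, -0.2212, 0.0071]
eef_rot: [[-0.09, 0.996, 0.001], [0.996, 0.09, -0.0], [-0.001, 0.001, -1.0]]
force: [-0.7, -0.1, 0.8]
finger_gap: 0.0286
```

Request:
move_arm(rows=[1,0,0,0.1,0,0,0,1,0,0,0.1,0,0,0])

```text
time_s: 22.1
eef_pos: [0.4802, -0.2213, 0.0064]
eef_rot: [[-0.09, 0.996, 0.002], [0.996, 0.09, -0.001], [-0.001, 0.002, -1.0]]
force: [-0.0, -0.5, -0.4]
finger_gap: 0.028
```

Request:
move_arm(rows=[0.6,0,0,0,0,0,0,0.5,0,0,0,0,0,0,0.4,0,0,0,0,0,0,0.4,0,0,-1,0,0,0,0.4,0,0,-4,0,0,0])

```text
time_s: 22.6
eef_pos: [0.4777, -0.2203, 0.0445]
eef_rot: [[-0.09, 0.996, -0.004], [0.996, 0.09, 0.002], [0.002, -0.004, -1.0]]
force: [0.4, -0.7, -0.7]
finger_gap: 0.0562
```

Request:
move_arm(rows=[0,0,0,-4.5,0,0,0,0,0,0,-9,0,0,0,0,0,0,-13.5,0,0,0,0,0,0,-18,0,0,0,0,0,0,-21,0,0,0])

```text
time_s: 23.1
eef_pos: [0.4799, -0.2216, 0.2594]
eef_rot: [[-0.089, 0.996, 0.004], [0.996, 0.089, -0.001], [-0.002, 0.004, -1.0]]
force: [1.3, 0.4, -0.6]
finger_gap: 0.0921
```

```bash
python3 snap.py w13
```

```text
[ 0.4799 -0.2216  0.2594] [ 0.4821 -0.2229  0.2631] [[-0.089, 0.996, 0.004], [0.996, 0.089, -0.001], [-0.002, 0.004, -1.0]] 23.1 0.09211265956198159
```

View pics/w13.png

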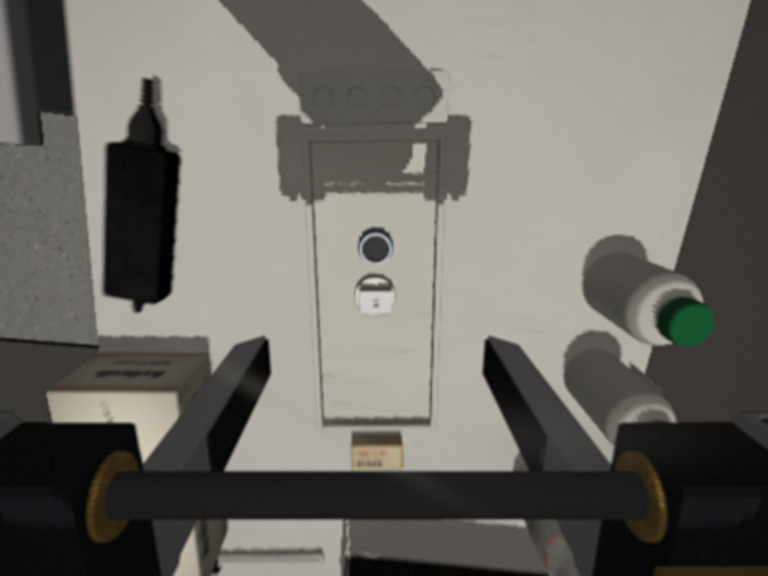

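Request:
move_arm(rows=[0,4.3,-0.1,0,0,0,0,0,8.6,-0.2,0,0,0,0,0,12.9,-0.4,0,0,0,0,0,17.2,-0.5,0,0,0,0,0,21.5,-0.6,0,0,0,0])

```text
time_s: 23.65
eef_pos: [0.4534, -0.0059, 0.2559]
eef_rot: [[-0.089, 0.996, 0.0], [0.996, 0.089, 0.0], [0.0, 0.0, -1.0]]
force: [0.1, 0.0, 0.3]
finger_gap: 0.0939
```

Request:
move_arm(rows=[0,4.3,-0.1,0,0,0,0,0,8.6,-0.2,0,0,0,0,0,12.9,-0.4,0,0,0,0,0,17.2,-0.5,0,0,0,0,0,21.5,-0.6,0,0,0,0])

```text
time_s: 24.15
eef_pos: [0.4281, 0.2076, 0.256]
eef_rot: [[-0.09, 0.996, 0.0], [0.996, 0.09, 0.0], [0.0, 0.0, -1.0]]
force: [0.8, -0.4, 0.9]
finger_gap: 0.0942
```

Request:
move_arm(rows=[0,4,-0.2,2,0,0,0,0,7,-0.3,5,0,0,0,0,8,-0.3,8,0,0,0,0,8,-0.3,8,0,0,0,0,8,-0.3,8,0,0,0])

```text
time_s: 24.65
eef_pos: [0.4188, 0.2845, 0.1759]
eef_rot: [[-0.089, 0.996, -0.0], [0.996, 0.089, -0.001], [-0.001, -0.001, -1.0]]
force: [-1.1, -0.2, 0.8]
finger_gap: 0.0937
```

```bash
python3 snap.py w14; sed -i 's/w2.npz/w14.npz/' seg.py; python3 seg.py
```

```text
[0.4188 0.2845 0.1759] [0.4196 0.2845 0.1767] [[-0.089, 0.996, -0.0], [0.996, 0.089, -0.001], [-0.001, -0.001, -1.0]] 24.65 0.09365815867154938
blue [251.6 187. ] 1611 pos [0.4198 0.2848 0.056 ] eqdiam 0.0462 enc (251.5, 186.2, 23.3)
red [365.2 217.4] 938 pos [0.5451 0.2595 0.048 ] eqdiam 0.0373 enc (365.4, 217.8, 18.4)
yellow [346. 352.] 286 pos [0.5735 0.0467 0.012 ] eqdiam 0.0266 enc (346.5, 351.0, 11.9)
```

View pics/w14.png

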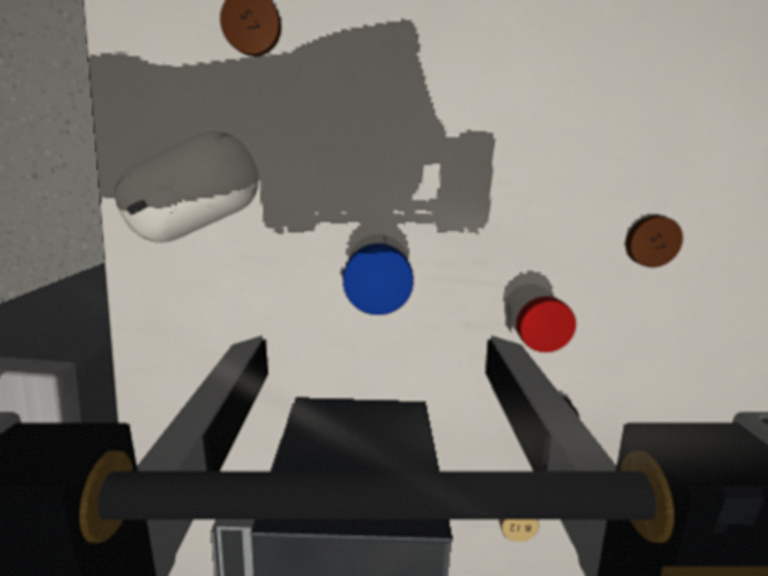

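Request:
move_arm(rows=[0,0,0,4.5,0,0,0,0,0,0,9.0,0,0,0,0,0,0,13.0,0,0,0,0,0,0,15.4,0,0,0,0.2,0,0,15.6,0,0,0], squeeze=25)

```text
time_s: 25.2
eef_pos: [0.4188, 0.2839, 0.0187]
eef_rot: [[-0.088, 0.996, -0.002], [0.996, 0.088, -0.002], [-0.002, -0.002, -1.0]]
force: [0.3, 0.2, 0.5]
finger_gap: 0.0888
```

Request:
move_arm(rows=[1,0,0,0,0,0,0,1,0,0,0,0,0,0,1,0,0,0,0,0,0,1,0,0,0,0,0,0,1,0,0,0,0,0,0])

```text
time_s: 25.7
eef_pos: [0.4191, 0.286, 0.0202]
eef_rot: [[-0.09, 0.996, 0.001], [0.996, 0.09, 0.001], [0.001, 0.001, -1.0]]
force: [-0.6, -0.4, 3.4]
finger_gap: 0.0498
```

Request:
move_arm(rows=[1,0,0,0,0,0,0,1,0,0,0,0,0,0,1,0,0,-1,0,0,0])

```text
time_s: 26.0
eef_pos: [0.418, 0.2852, 0.0292]
eef_rot: [[-0.09, 0.996, -0.002], [0.996, 0.09, -0.001], [-0.001, -0.002, -1.0]]
force: [0.1, 1.1, -0.6]
finger_gap: 0.0493
```

Request:
move_arm(rows=[1,0,0,-4.6,0,0,0,1,0,0,-9.2,0,0,0,1,0,0,-13.8,0,0,0,1,0,0,-18.4,0,0,0,1,0,0,-23,0,0,0])

```text
time_s: 26.5
eef_pos: [0.4181, 0.285, 0.2619]
eef_rot: [[-0.09, 0.996, -0.0], [0.996, 0.09, -0.0], [-0.0, -0.0, -1.0]]
force: [0.1, 0.8, -1.5]
finger_gap: 0.0496
```

Request:
move_arm(rows=[1,-4.3,0.1,0,0,0,0,1,-8.6,0.3,0,0,0,0,1,-12.9,0.4,0,0,0,0,1,-17.2,0.6,0,0,0,0,1,-21.5,0.7,0,0,0,0])

```text
time_s: 27.0
eef_pos: [0.4445, 0.0703, 0.26]
eef_rot: [[-0.09, 0.996, 0.0], [0.996, 0.09, 0.0], [0.0, 0.0, -1.0]]
force: [0.6, 0.3, 0.9]
finger_gap: 0.0495
```

Request:
move_arm(rows=[1,-4.3,0.1,0,0,0,0,1,-8.6,0.3,0,0,0,0,1,-12.9,0.4,0,0,0,0,1,-17.2,0.6,0,0,0,0,1,-21.5,0.7,0,0,0,0])

```text
time_s: 27.5
eef_pos: [0.4709, -0.1429, 0.2599]
eef_rot: [[-0.09, 0.996, 0.0], [0.996, 0.09, 0.001], [0.001, 0.0, -1.0]]
force: [1.6, 0.3, -0.3]
finger_gap: 0.0497
```

Request:
move_arm(rows=[1,-3,0.1,3,0,0,0,1,-3,0.1,7,0,0,0,1,-3,0.1,11,0,0,0,1,-3,0.1,12,0,0,0,1,-3,0.1,12,0,0,0])

```text
time_s: 28.0
eef_pos: [0.4739, -0.1708, 0.1388]
eef_rot: [[-0.09, 0.996, -0.003], [0.996, 0.09, 0.001], [0.001, -0.003, -1.0]]
force: [0.3, -0.3, 0.4]
finger_gap: 0.0494
```

```bash
python3 snap.py w15
```

```text
[ 0.4739 -0.1708  0.1388] [ 0.4752 -0.1713  0.1402] [[-0.09, 0.996, -0.003], [0.996, 0.09, 0.001], [0.001, -0.003, -1.0]] 28.0 0.049425729178537076
```

View pics/w15.png

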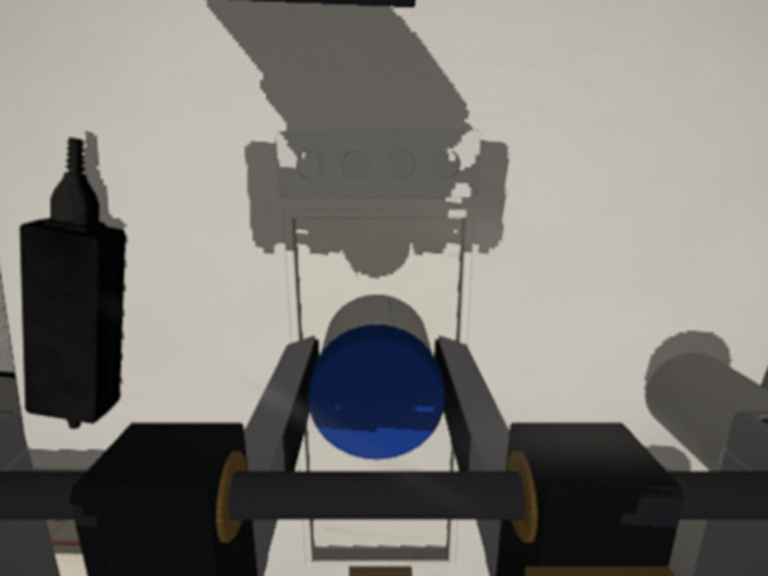

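Request:
move_arm(rows=[1,0,0,4,0,0,0,1,0,0,8,0,0,0,1,0,0,10.5,0,0,0,1,0,0,11.5,0,0,0,1,0,0,11.6,0,0,0])

```text
time_s: 28.55
eef_pos: [0.4759, -0.1714, 0.0241]
eef_rot: [[-0.09, 0.996, 0.001], [0.996, 0.09, -0.0], [-0.0, 0.001, -1.0]]
force: [-0.1, -0.2, -1.1]
finger_gap: 0.0492
```

Request:
move_arm(rows=[1,0,0,0,0,0,0,1,0,0,0,0,0,0])

```text
time_s: 28.75
eef_pos: [0.4764, -0.1717, 0.0251]
eef_rot: [[-0.09, 0.996, 0.003], [0.996, 0.09, -0.001], [-0.001, 0.003, -1.0]]
force: [-0.0, -0.1, 0.2]
finger_gap: 0.0497
```

Request:
move_arm(rows=[1,0,0,0.1,0,0,0,1,0,0,0.1,0,0,0,0.4,0,0,0.1,0,0,0,0.3,0,0,0.1,0,0,0,0.2,0,0,0.1,0,0,0])

```text
time_s: 29.25
eef_pos: [0.4749, -0.1712, 0.0225]
eef_rot: [[-0.09, 0.996, -0.0], [0.996, 0.09, 0.0], [0.0, -0.0, -1.0]]
force: [1.4, -0.7, -0.6]
finger_gap: 0.0692
```

Request:
move_arm(rows=[0.1,0,0,-1,0,0,0,0,0,0,-5,0,0,0,0,0,0,-9.5,0,0,0,0,0,0,-14,0,0,0,0,0,0,-18.5,0,0,0])

```text
time_s: 29.75
eef_pos: [0.4743, -0.1712, 0.2098]
eef_rot: [[-0.089, 0.996, -0.0], [0.996, 0.089, -0.0], [-0.0, -0.0, -1.0]]
force: [0.8, 1.1, -1.1]
finger_gap: 0.094
```

Request:
move_arm(rows=[0,0,0,-4,0,0,0,0,0,0,-4,0,0,0])

```text
time_s: 29.95
eef_pos: [0.4779, -0.1728, 0.2531]
eef_rot: [[-0.089, 0.996, 0.01], [0.996, 0.09, -0.003], [-0.003, 0.01, -1.0]]
force: [0.2, -0.1, -0.4]
finger_gap: 0.0939
```

```bash
python3 snap.py w16
```

```text
[ 0.4779 -0.1728  0.2531] [ 0.4764 -0.1718  0.2504] [[-0.089, 0.996, 0.01], [0.996, 0.09, -0.003], [-0.003, 0.01, -1.0]] 29.95 0.09394111607242002
```

View pics/w16.png

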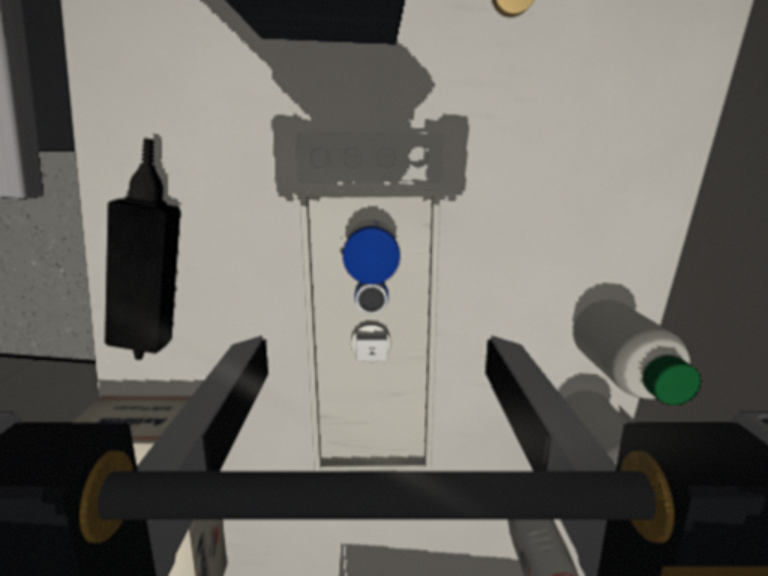

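Request:
move_arm(rows=[0,4.3,1.1,0,0,0,0,0,8.6,2.2,0,0,0,0,0,12.9,3.3,0,0,0,0,0,17.2,4.4,0,0,0,0,0,21.5,5.5,0,0,0,0])

```text
time_s: 30.5
eef_pos: [0.5093, 0.0495, 0.2463]
eef_rot: [[-0.09, 0.996, -0.003], [0.996, 0.09, -0.0], [-0.0, -0.003, -1.0]]
force: [0.9, -0.0, 0.6]
finger_gap: 0.0937
```

Request:
move_arm(rows=[0,4.3,1.1,0,0,0,0,0,8.6,2.2,1,0,0,0,0,12.9,3.3,2,0,0,0,0,17.2,4.4,4,0,0,0,0,20.8,5.3,7,0,0,0])

```text
time_s: 31.0
eef_pos: [0.5445, 0.2627, 0.1766]
eef_rot: [[-0.091, 0.996, 0.001], [0.996, 0.091, 0.001], [0.001, 0.001, -1.0]]
force: [0.7, 0.7, 0.2]
finger_gap: 0.0939
```

Request:
move_arm(rows=[0,0,0,0,0,0,0,0,0,0,0,0,0,0])

```text
time_s: 31.2
eef_pos: [0.5429, 0.2594, 0.1753]
eef_rot: [[-0.091, 0.996, -0.004], [0.996, 0.091, -0.003], [-0.002, -0.004, -1.0]]
force: [0.0, -0.6, 0.6]
finger_gap: 0.0942
```

```bash
python3 snap.py w17; sed -i 's/w14.npz/w17.npz/' seg.py; python3 seg.py
```

```text
[0.5429 0.2594 0.1753] [0.544  0.2581 0.1766] [[-0.091, 0.996, -0.004], [0.996, 0.091, -0.003], [-0.002, -0.004, -1.0]] 31.2 0.09415702107202595
red [254.1 185.8] 1038 pos [0.546 0.259 0.048] eqdiam 0.038 enc (254.0, 186.0, 18.4)
```

View pics/w17.png

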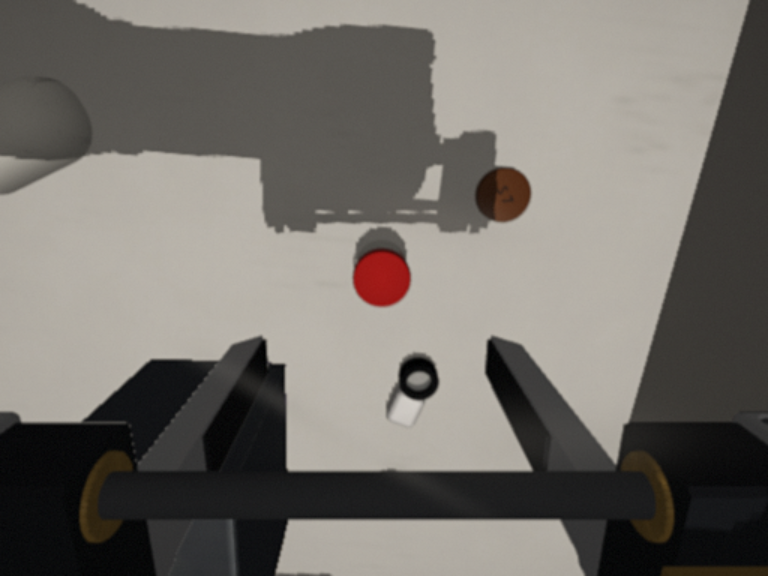

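Request:
move_arm(rows=[0.1,-0.1,0.1,4.5,0,0,0,0.1,-0.1,0.1,9.0,0,0,0,0.1,-0.1,0.1,13.0,0,0,0,0.1,-0.1,0.1,15.8,0,0,0,0.2,-0.1,0.1,16,0,0,0])

```text
time_s: 31.75
eef_pos: [0.5438, 0.2556, 0.0152]
eef_rot: [[-0.087, 0.996, -0.005], [0.996, 0.087, -0.003], [-0.003, -0.005, -1.0]]
force: [0.1, -0.6, -0.3]
finger_gap: 0.08
```

Request:
move_arm(rows=[1,0,0,0,0,0,0,1,0,0,0,0,0,0,1,0,0,0,0,0,0,1,0,0,0,0,0,0,1,0,0,0,0,0,0])

```text
time_s: 32.25
eef_pos: [0.5461, 0.2592, 0.0185]
eef_rot: [[-0.09, 0.996, 0.001], [0.996, 0.09, 0.001], [0.001, 0.001, -1.0]]
force: [0.9, -0.3, 6.0]
finger_gap: 0.0407
```

Request:
move_arm(rows=[1,0,0,0,0,0,0,1,0,0,0,0,0,0,1,0,0,0,0,0,0,1,0,0,-1,0,0,0])

```text
time_s: 32.65
eef_pos: [0.5448, 0.2586, 0.027]
eef_rot: [[-0.09, 0.996, -0.002], [0.996, 0.09, -0.001], [-0.001, -0.002, -1.0]]
force: [0.8, -0.9, -0.6]
finger_gap: 0.041
```

Request:
move_arm(rows=[1,0,0,-4.6,0,0,0,1,0,0,-9.2,0,0,0,1,0,0,-13.8,0,0,0,1,0,0,-18.4,0,0,0,1,0,0,-23,0,0,0])

```text
time_s: 33.15
eef_pos: [0.5451, 0.2586, 0.2599]
eef_rot: [[-0.09, 0.996, 0.0], [0.996, 0.09, -0.0], [-0.0, 0.0, -1.0]]
force: [0.2, 0.6, -0.8]
finger_gap: 0.0407
```

Request:
move_arm(rows=[1,-4.3,-0.7,0,0,0,0,1,-8.6,-1.5,0,0,0,0,1,-12.9,-2.2,0,0,0,0,1,-17.2,-3,0,0,0,0,1,-21.5,-3.7,0,0,0,0])

```text
time_s: 33.65
eef_pos: [0.5273, 0.0397, 0.258]
eef_rot: [[-0.09, 0.996, 0.0], [0.996, 0.09, 0.0], [0.0, 0.0, -1.0]]
force: [1.2, 0.2, -0.6]
finger_gap: 0.0411
```

Request:
move_arm(rows=[1,-4.3,-0.7,0,0,0,0,1,-8.6,-1.5,0,0,0,0,1,-12.9,-2.2,0,0,0,0,1,-17.2,-3,0,0,0,0,1,-21.5,-3.7,0,0,0,0])

```text
time_s: 34.15
eef_pos: [0.5098, -0.1777, 0.2579]
eef_rot: [[-0.09, 0.996, 0.0], [0.996, 0.09, 0.0], [0.0, 0.0, -1.0]]
force: [1.0, 0.1, -1.3]
finger_gap: 0.041
```

Request:
move_arm(rows=[1,-4.3,-0.7,0,0,0,0,1,-8.6,-1.5,0,0,0,0,1,-12.9,-2.2,0,0,0,0,1,-17.2,-3,0,0,0,0,1,-19.3,-3.4,2,0,0,0])

```text
time_s: 34.65
eef_pos: [0.4932, -0.3775, 0.2401]
eef_rot: [[-0.085, 0.996, 0.004], [0.996, 0.085, -0.006], [-0.006, 0.003, -1.0]]
force: [-0.0, -1.0, 0.2]
finger_gap: 0.0409
```

Request:
move_arm(rows=[1,0,0,4,0,0,0,1,0,0,8,0,0,0,1,0,0,10,0,0,0,1,0,0,10,0,0,0,1,0,0,10,0,0,0])

```text
time_s: 35.15
eef_pos: [0.4942, -0.3716, 0.1382]
eef_rot: [[-0.09, 0.996, 0.0], [0.996, 0.09, -0.0], [-0.0, 0.0, -1.0]]
force: [0.1, -0.2, -0.9]
finger_gap: 0.0411
```

```bash
python3 snap.py w18
```

```text
[ 0.4942 -0.3716  0.1382] [ 0.4947 -0.3721  0.139 ] [[-0.09, 0.996, 0.0], [0.996, 0.09, -0.0], [-0.0, 0.0, -1.0]] 35.15 0.041115047685413054
```

View pics/w18.png

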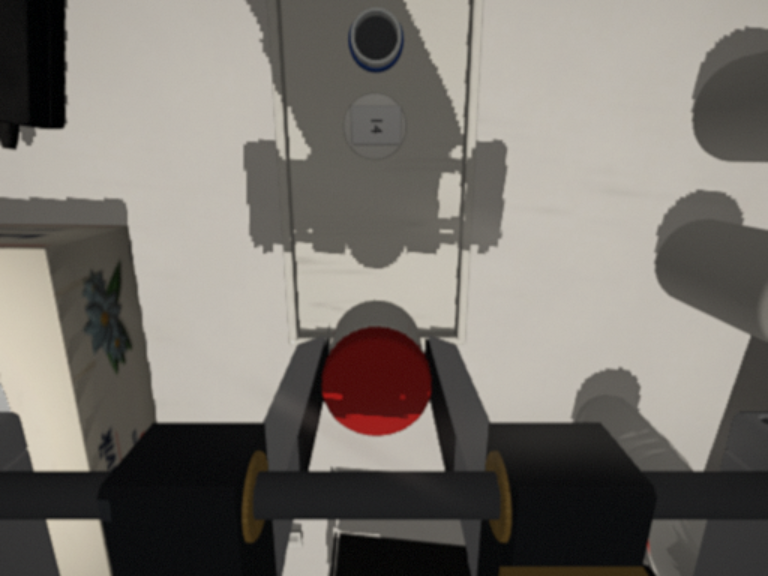

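Request:
move_arm(rows=[1,0.1,0,4,0,0,0,1,0.1,0,8,0,0,0,1,0.1,0,10.5,0,0,0,1,0.1,0,11.5,0,0,0,1,0.1,0,11.6,0,0,0])

```text
time_s: 35.7
eef_pos: [0.4943, -0.3708, 0.022]
eef_rot: [[-0.09, 0.996, 0.0], [0.996, 0.09, -0.001], [-0.001, 0.0, -1.0]]
force: [-0.5, -0.2, -0.4]
finger_gap: 0.0407
```

Request:
move_arm(rows=[1,0,0,0,0,0,0,1,0,0,0,0,0,0,1,0,0,0,0,0,0])

```text
time_s: 36.0
eef_pos: [0.4948, -0.3709, 0.0229]
eef_rot: [[-0.09, 0.996, 0.002], [0.996, 0.09, -0.001], [-0.002, 0.002, -1.0]]
force: [0.2, 0.4, -1.0]
finger_gap: 0.0409
```

Request:
move_arm(rows=[1,0,0,0.1,0,0,0,1,0,0,0.15,0,0,0,1,0,0,0.15,0,0,0])

```text
time_s: 36.3
eef_pos: [0.4944, -0.3706, 0.0207]
eef_rot: [[-0.09, 0.996, 0.001], [0.996, 0.09, -0.001], [-0.001, 0.001, -1.0]]
force: [0.7, 1.4, 5.2]
finger_gap: 0.0411
```

Contact (5 N). Release, lift, back off.

Request:
move_arm(rows=[0.6,0,0,0,0,0,0,0.4,0,0,0,0,0,0,0.3,0,0,0,0,0,0,0.3,0,0,0,0,0,0,0.3,0,0,-1,0,0,0])

```text
time_s: 36.8
eef_pos: [0.4929, -0.3695, 0.0289]
eef_rot: [[-0.09, 0.996, -0.002], [0.996, 0.09, 0.002], [0.002, -0.002, -1.0]]
force: [-1.0, 0.1, 0.6]
finger_gap: 0.0654
```

Request:
move_arm(rows=[0.1,0,0,-3,0,0,0,0,0,0,-7,0,0,0,0,0,0,-11.5,0,0,0,0,0,0,-16,0,0,0,0,0,0,-20.5,0,0,0])

```text
time_s: 37.3
eef_pos: [0.4935, -0.3702, 0.2374]
eef_rot: [[-0.089, 0.996, 0.0], [0.996, 0.089, -0.0], [-0.0, 0.0, -1.0]]
force: [0.5, 0.2, 0.1]
finger_gap: 0.0941
```

Request:
move_arm(rows=[0,1.5,0,-3,0,0,0,0,4,0,-5,0,0,0,0,7,0,-5,0,0,0,0,7,0,-5,0,0,0,0,7,0,-5,0,0,0])

```text
time_s: 37.8
eef_pos: [0.4877, -0.3004, 0.2855]
eef_rot: [[-0.091, 0.996, 0.001], [0.996, 0.091, -0.0], [-0.0, 0.001, -1.0]]
force: [-0.8, -0.3, 0.1]
finger_gap: 0.0938
```

```bash
python3 snap.py w19;python3 - <<'E'
from h import *
im=np.load("pics/w19.npz")["im"]
cv2.imwrite("pics/c19.png",cv2.resize(im[30:300,170:330,::-1],None,fx=2.2,fy=2.2,interpolation=cv2.INTER_CUBIC))
for n in("top","side"):
    i,d=get_image(n);cv2.imwrite(f"pics/{n}19.png",i[:,:,::-1]); np.savez(f"pics/{n}19.npz",im=i)
E
```

```text
[ 0.4877 -0.3004  0.2855] [ 0.4874 -0.3013  0.2853] [[-0.091, 0.996, 0.001], [0.996, 0.091, -0.0], [-0.0, 0.001, -1.0]] 37.8 0.09381407902494471
```

View pics/w19.png

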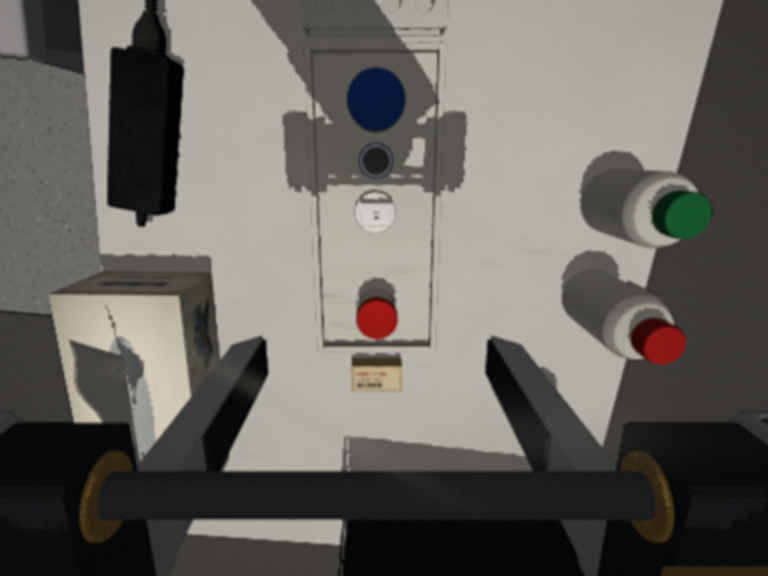

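View pics/top19.png

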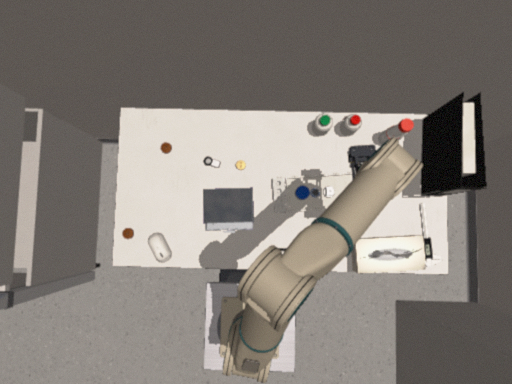

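Run:
```python
from h import *
f=np.load("pics/w19.npz");im=f["im"];C=cam("wrist",dict(eef_pos=f["p"],eef_rot=f["R"]))
A=lambda u,v,z:ray(C,(u+.5)/1.5-.5,(v+.5)/1.5-.5,z)
H,S,V=[cv2.cvtColor(im,cv2.COLOR_RGB2HSV)[...,i].astype(int) for i in range(3)]
roi=np.zeros_like(H,bool);roi[20:240,205:300]=1
P={}
for n,m,z in(("large",(H>105)&(H<130)&(S>120)&(V>40),.059),("small",((H<6)|(H>174))&(S>140)&(V>60),.051)):
    k,l,s,c=cv2.connectedComponentsWithStats((m&roi).astype(np.uint8));i=1+s[1:,4].argmax()
    P[n]=ray(C,*c[i],z)[:2];print(n,c[i]*1.5,s[i,4])
P["cup"]=A(375.5,161,.022)[:2];P["disc"]=A(375.5,211,.013)[:2];P["block"]=A(376,214.5,.029)[:2]
z=.016;c=[A(313,50,z),A(440,50,z),A(432,346,z),A(323,346,z)]
t=np.mean(c,0)[:2];ax=((c[2]+c[3])/2-(c[0]+c[1])/2)[:2];print("tray",t,np.linalg.norm(ax));ax/=np.linalg.norm(ax);px=np.array([-ax[1],ax[0]])
for k,v in P.items(): print(k,v.round(4),"along/across mm",(1e3*(v-t)@ax).round(1),(1e3*(v-t)@px).round(1),"to disc",(1e3*np.linalg.norm(v-P["disc"])).round(1))
print(ctrl.get_obs()["force"])
T=cam("top");print("yellow expected px",proj(T,[.5727,.0507,.012]))
cv2.imwrite("pics/s19.png",cv2.resize(np.load("pics/side19.npz")["im"][100:260,180:400,::-1],None,fx=3.5,fy=3.5,interpolation=cv2.INTER_CUBIC))
a,b=[cv2.cvtColor(np.load(g)["im"],cv2.COLOR_RGB2GRAY)[150:175,200:250].astype(np.float32) for g in("pics/top0.npz","pics/top19.npz")]
print("bystander shift px",cv2.phaseCorrelate(a,b),np.abs(a-b).mean())
```

```text
large [375.37347932  98.61435523] 1233
small [376.25309735 318.03716814] 565
tray [ 0.48600981 -0.27097675] 0.28503893373574474
large [ 0.4759 -0.1741] along/across mm -97.4 -0.9 to disc 97.3
small [ 0.4944 -0.3689] along/across mm 98.3 -0.9 to disc 98.4
cup [ 0.4802 -0.2237] along/across mm -47.6 -1.3 to disc 47.5
disc [ 0.4845 -0.271 ] along/across mm -0.1 -1.5 to disc 0.0
block [ 0.4851 -0.2724] along/across mm 1.4 -1.0 to disc 1.5
[-0.54487336 -0.02796806 -0.07820228]
yellow expected px [239.40043878 164.26079417]
bystander shift px ((0.09701478046705603, 0.5198312824540441), 0.9067890224456787) 11.024
```

View pics/c19.png

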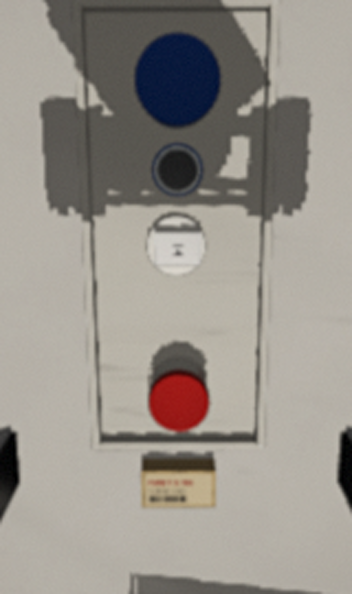

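View pics/s19.png

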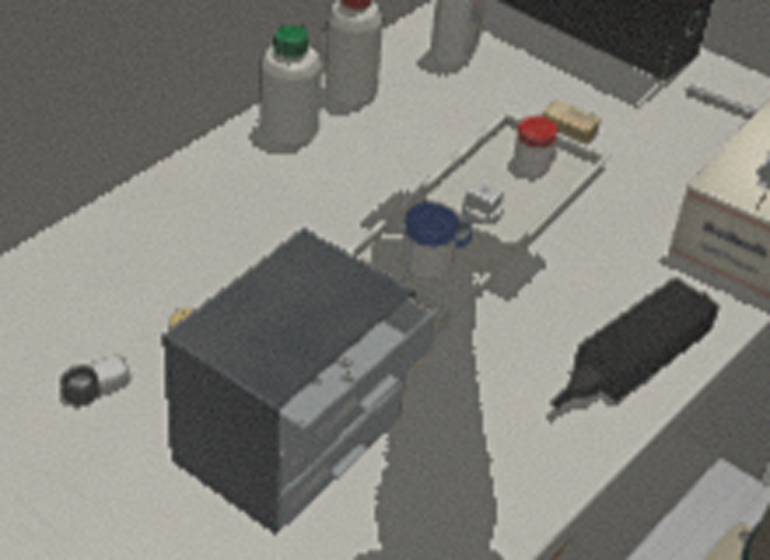

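```bash
python3 -c "
from station import ctrl,ticket
o=ctrl.get_obs();print(abs(o['dq']).max(),o['time_s'])
print(ticket.finish_job())"
```

```text
0.006844149096696904 37.95
the job is handed in; nothing more can be done
None
```

The check kit is set out in one row along the tray's middle line and the job is handed in, at 38 s of robot time. No verdict came back.

My last wrist picture, after the arm had backed off, gave these positions:

| Thing | Distance from the disc | Offset from the long middle line |
|---|---|---|
| Wide disc (the pale one, not the two brown look-alikes) | – (within about 2 mm of the tray centre) | 1.5 mm |
| Block, on the disc | 1.5 mm | 1.0 mm |
| Large jar (blue lid), by the vial rack | 97 mm | 0.9 mm |
| Cup | 47.5 mm (50 mm from the large jar) | 1.3 mm |
| Small jar (red lid), by the fuse carton | 98 mm | 0.9 mm |

These are all inside the limits. Everything looked upright and released, and the arm touched nothing at hand-in.

- **Jar and cup distances:** they read 2–3 mm short of where I set them down by the arm's own position. That is about what the camera calibration allows.
- **Smaller disc and loupe:** I never touched either one. Comparing the top pictures from start and end gave a shift of about 0.5 px (about 2 mm), well below the 20 mm limit. I take it for a lighting change.

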